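# Weigh the ink pail and sort out whether it needs refilling

### The arm

A 6-joint arm with a two-finger parallel gripper is mounted at the origin on the work surface. World frame = base frame: x ahead of the robot, y to its left, z up, the work surface at z = 0. Lengths are in m, angles in rad, forces in N, time in s.
With the tool pointing down it reaches from about 0.35 to 0.85 m from the base axis. Payload 8.1 kg.
Tool frame: the origin (TCP) lies on the centre line of the jaws, within the pads' length; the fingertips stand 19 mm ahead of it and the grasp point (between the pads) is the TCP (robot.tips_ahead is the distance from the TCP to the fingertips, in m); y points along the fingers, z is the direction in which the jaws open and shut, and the axes are right-handed (so a half turn about y gives the same grasp; the last joint's range is limited). The gripper opens to 93 mm and grips with 3 to 60 N. Pads are 15 mm wide; open, the fingers measure 128 mm over their backs; the gripper's body (75 mm by 188 mm) begins 65 mm behind the grasp point.
Start: joints at [1.193, 0.13, 1.488, -0, 1.523, -0.085], TCP at [0.173, 0.574, 0.238] pointing down, gripper open.
Joint ranges: [-2.96, 2.96], [-0.89, 2.26], [0.02, 2.5], [-1.34, 4.48], [0, 2.73], [-2.66, 2.66]. Speed limits (rad/s): [2.39, 2.39, 2.79, 3.14, 3.14, 3.14].

### API

Orientations are given as a rotation vector (axis times angle).
In Python, from plant import robot, imaging, models gives the robot as it stands.
- The arm moves only by the tool carry_out, never from a script. Its argument "motion" is one flat list of numbers, 7 for each row, row after row: the shift along the tool's x, y, z in m, then the turn, a rotation vector about the tool's x, y, z in degrees, then the opening, from -1 (shut) to 1 (fully open). A call has exactly 5 rows; each row shifts and turns the pose as measured when the row begins, along the tool's axes as they then stand; what a row does not reach is not made up. A row lasts 1/10 s, in which the tool goes at most 50 mm and 8.59 degrees, less where a joint would pass 70% of its speed; a pose out of reach is approached as far as the arm can. A call is refused whole if a number of a shift passes 0.05 or a number of a turn 8.59, either way. A call with a gripper value outside its range is refused whole. The fingers move at their own pace and stop on an object; "squeeze" is the grip in N (left out, the last holds). Time passes only in rows, so rows that do not move let the fingers close, or fill a call up. It gives the time, the measured TCP pose, the force and the opening at its end, in the units of the state.
- robot.read_state(): the state, without advancing time (a new reading comes with each control period).
- imaging.read_camera(name): name is "side" or "top"; returns the picture (400x640x3 uint8, blue, green, red); there is no depth.
- imaging.camera_model(name): a dict with "K" (3x3 intrinsics, pixels), "position" and "orientation" of the camera in the world. Camera axes: x right, y down, z forward; pixel columns grow to the right and rows downward; lengths in m; the calibration is good to about 2 mm. A picture is of the moment at which its call begins. camera_model takes no time and is no camera call.
- robot.close_job(): hands the job in, once; it reports no verdict.
Trained networks look in the newest picture that a camera, given by its name, has taken for a name from the list of things; names that differ only in an ending like _2 or _b are one class to them, and where a whole thing is asked for, a point or a joint stands for the part that bears it (a point fixed in the world has none). Each returns a list of dicts, best first, with "confidence" (0 to 1); they miss things now and then, are a little off and sometimes report something else, mostly with a low value. They report only what shows in the picture. A call takes as long as a camera call.
- models.outline_of(camera, thing): "pixels" (400x640 bool, what is visible of it) and "pixel" ([column, row] in pixels, amid what is visible of it).
The state is a dict: "t": time; "q": joint angles; "dq": joint speeds; "joint_torque": joint torques, N m; "tool_pos": TCP position; "orientation": TCP orientation; "force": force on the tool from outside, world axes, zero at the start; "wrist_torque": the same for the moment, N m; "opening": finger opening in m.
Only numpy, scipy, OpenCV 4.12 (cv2) and the standard library are available. Lean on these libraries where they do the work, as an engineer would, in place of code of your own. Each camera call takes 0.05 s, during which the arm holds its last target.

### The job

Weigh the lidded ink pail with the sprung hand scale from the wooden rest: catch its wire bail with the scale's hook, lift gently until the pail just hangs clear of the table, about a finger's breadth, and keep it still there for two seconds to read the weight. If it weighs less than 600 g, carry it over on the scale and set it down gently in the middle of the shallow refill tray; otherwise set it down gently where it stood; then unhook and lay the scale back in the notches of its rest. Touch the pail with nothing but the hook, do not jerk the scale to the end of its travel, press on the lid or tip the pail, and leave the other things alone.

Things in the scene. Friction and masses are not known exactly. Their poses are not given: they have to be found in the camera images.
- scale: Sprung hand scale, 120 g: black T-grip bar, 18 mm in x, 130 mm in y, 20 mm high, over an aluminium housing. Origin: centre of the bar; z up when it hangs plumb. Below the bar: a neck 12 mm thick in x to 28 mm under the origin, then the housing (20 mm in x, 36 mm in y) to 84 mm under it, with a steel J-hook hanging out in the x-z plane, its mouth open toward the scale's +x.
- hook (a joint): Stretch of the scale's spring (the pointer reading), in m: 0 to 0.065 (end of travel), growing as the hook is pulled down out of the housing. 200 N/m: 0.0015 with nothing on the hook, and 0.0049 more for every 100 g hanging still, so 0.0309 at 600 g. The pail weighs between 400 and 780 g.
- hook_seat (a point): Lowest point of the inside of the hook's bowl, where a wire rests under load: 146 mm below the scale's origin on its axis at reading 0, moving down with the reading. The bowl's underside is 6 mm lower.
- hook_tip (a point): End of the hook's upturned tip (6 mm rod): 13 mm toward the scale's +x from the axis and 133 mm below the origin at reading 0; its top is 3 mm higher. A wire slides in over the tip, at 130 to 106 mm below the scale's origin, and meets the hook's straight shank, whose centre line is 10 mm to the -x side of the axis.
- stand: Fixed wooden rest: base board 100 mm (x) by 160 mm (y) by 16 mm, origin at the centre of its underside. Two posts (46 mm in x, 14 mm in y) at y = +-48 mm, each with a notch in its top, 28 mm wide in x, 13 mm deep, floor 200 mm up; post tops 213 mm up. The 82 mm gap between the posts, where the scale hangs, is open toward +x and -x but for a low tie bar, top 36 mm up.
- rest (a point): Centre of the T-grip when the scale hangs in its rest with the bar lying across both notches: midway between the posts, 210 mm above the underside of the rest. The scale starts there with its x along the rest's x.
- pail: Low round steel ink pail, 100 mm across, with a pressed-on lid 105 mm across, lid top 63 mm up; 400 to 780 g by its contents. Origin: centre of its underside, z up. Ears at y = +-56 mm carry a wire bail (see bail_axis).
- bail_axis (a point): Middle of the line through the pail's ears, 50 mm up; the bail swings about its y. The bail is an arch of 5 mm wire, its top (centre line) 70 mm from this line, level for about 15 mm along y. It stays where it is left with a slight drag, a light push carries it along; at first it leans up to 0.55 rad to +x or -x (top up to 37 mm off, 10 mm lower), which is not measured; it stops at 0.65 rad.
- tray: Refill tray: fixed shallow dark steel tray, 160 by 160 mm outside, walls 4 mm thick and 10 mm high; origin at the centre of its underside. It stands beside the pail, to its left or right.
- tray_in (a point): Centre of the tray's inner floor, 4 mm above the table.
- pot: Bystander: squat terracotta pot with a knobbed lid and no bail, 88 mm across, 76 mm high; origin at the centre of its underside.
- brushes: Bystander: white ceramic jar 72 mm across, 80 mm high, with brushes standing out to 145 mm; origin at the centre of its underside.
- baren: Bystander: round wooden rubbing pad 90 mm across with a strap handle, 33 mm high; origin at the centre of its underside.
- pigment_a: Bystander: small pigment bottle, 38 mm across, 85 mm high; origin at the centre of its underside.
- pigment_b: Bystander: small pigment bottle, 38 mm across, 85 mm high; origin at the centre of its underside.
- inkstone: Bystander: dark ink stone 120 by 80 by 18 mm; origin at the centre of its underside.
- chisel: Bystander: carving chisel lying flat, 172 mm long, 18 mm high; origin near the ferrule, on the table.

How it is judged:
By the outcome, as a careful person would: the job done as asked, in the order asked, and still so for the second after the job is handed in, with the robot touching nothing.
It also fails if it takes over 72 s, if anything falls off the work surface, if the arm or the gripper's body presses on something with over 40 N, if the wrist force passes 120 N, or if a joint passes its speed limit or range.

## Working session

There is one attempt and no reset: what is moved stays moved. The work goes in short steps, Python scripts to look and compute and a tool call to move; the robot and the scene stay as the last step left them, time stands still between calls to the robot, and variables do not carry over. Pictures are saved under pics/ and viewed, and the job is handed in when it is done.

Besides the shell and the picture viewer there is one more tool, called after "Call:" by a JSON object that holds its "fn" and its "kwargs". carry_out: Moves the arm, as the interface text tells. Its arguments: {"type":"object","properties":{"motion":{"type":"array","items":{"type":"number"}},"squeeze":{"type":"number"}},"required":["motion"]}

```bash
ls; mkdir -p pics
cat > h.py <<'E'
import numpy as np, cv2
from scipy.spatial.transform import Rotation as R
from plant import robot, imaging, models
def cam(n):
    m=imaging.camera_model(n); K=np.array(m['K']); p=np.array(m['position']); o=np.array(m['orientation'])
    Rm=o if o.shape==(3,3) else (R.from_rotvec(o).as_matrix() if o.shape==(3,) else R.from_quat(o).as_matrix())
    return K,p,Rm
def ray(n,px):
    K,p,Rm=cam(n); d=Rm@np.linalg.solve(K,np.array([px[0],px[1],1.])); return p,d/np.linalg.norm(d)
def atz(n,px,z):
    p,d=ray(n,px); return p+d*(z-p[2])/d[2]
def proj(n,X):
    K,p,Rm=cam(n); c=K@(Rm.T@(np.array(X,float)-p)); return c[:2]/c[2]
def tri(a,pa,b,pb):
    p,d=ray(a,pa);q,e=ray(b,pb)
    s=np.linalg.lstsq(np.c_[d,-e],q-p,rcond=None)[0]
    A=p+d*s[0];B=q+e*s[1]; return (A+B)/2,np.linalg.norm(A-B)
def snap(n,f):
    im=imaging.read_camera(n); cv2.imwrite('pics/'+f,im); return im
E
python3 - <<'E'
from h import *
s=robot.read_state(); print({k:np.round(v,4) for k,v in s.items()})
for n in('side','top'):
    m=imaging.camera_model(n); print(n,m)
    snap(n,n+'0.png')
    for t in ['scale','stand','pail','tray','hook','bail_axis','pot','brushes','baren','pigment_a','inkstone','chisel']:
        for d in models.outline_of(n,t)[:2]:
            ys,xs=np.nonzero(d['pixels']); print(n,t,round(d['confidence'],2),np.round(d['pixel']),xs.min(),xs.max(),ys.min(),ys.max())
E
```

```text
pics
{'t': np.float64(0.0), 'q': array([ 1.1926,  0.1312,  1.4893, -0.    ,  1.523 , -0.0854]), 'dq': array([ 0.0017,  0.0008,  0.0001, -0.002 ,  0.0008, -0.0011]), 'joint_torque': array([-8.00000e-04, -5.59854e+01, -4.91752e+01,  7.68000e-02,
        3.57000e-02, -2.00000e-04]), 'tool_pos': array([0.173 , 0.574 , 0.2366]), 'orientation': array([-1.5603,  0.2302, -0.2296]), 'force': array([ 0.1871, -0.4066, -0.3119]), 'wrist_torque': array([ 0.0061, -0.0573,  0.0443]), 'opening': np.float64(0.093)}
side {'K': array([[408.39262867,   0.        , 327.17170975],
       [  0.        , 408.39262867, 200.99314095],
       [  0.        ,   0.        ,   1.        ]]), 'position': array([0.21871544, 0.52303276, 0.76739373]), 'orientation': array([-0.74654125,  2.62695127, -1.07908731])}
side scale 0.57 [401. 239.] 384 419 221 271
side stand 0.55 [217. 355.] 157 270 275 399
side pail 0.61 [346. 202.] 327 369 180 226
side pail 0.25 [399. 162.] 384 413 132 188
side tray 0.72 [310. 271.] 262 356 234 312
side hook 0.49 [215. 343.] 210 218 334 350
side bail_axis 0.7 [346. 200.] 327 368 175 226
sid
[... 564 characters left out ...]
04150112,  1.1849644 ]), 'orientation': array([-2.12318436,  2.12772038, -0.16080687])}
top scale 0.85 [186. 194.] 161 204 185 203
top stand 0.75 [211. 204.] 163 232 181 226
top pail 0.91 [343. 208.] 328 362 190 224
top pail 0.32 [434. 211.] 420 449 198 225
top tray 0.85 [283. 212.] 258 310 189 241
top bail_axis 0.97 [346. 206.] 327 363 190 223
top pot 0.87 [434. 212.] 421 449 199 225
top brushes 0.63 [404. 225.] 390 415 211 234
top baren 0.77 [276. 172.] 259 285 160 185
top baren 0.29 [346. 206.] 328 362 190 223
top pigment_a 0.6 [310. 169.] 306 317 161 175
top inkstone 0.87 [407. 265.] 392 423 246 286
top inkstone 0.29 [343. 206.] 327 362 190 223
top chisel 0.79 [341. 259.] 309 361 256 262
```

Run:
```python
import cv2
a=cv2.imread('pics/side0.png'); b=cv2.imread('pics/top0.png')
cv2.imwrite('pics/topc.png',cv2.resize(b[140:300,140:460],None,fx=2.5,fy=2.5,interpolation=2))
```

```text
(no output)
```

View pics/side0.png

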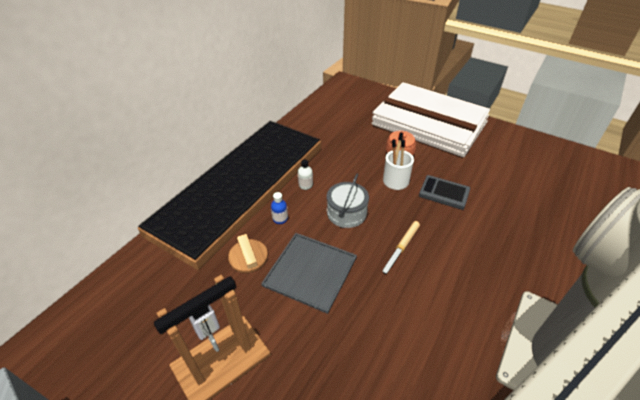

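View pics/topc.png

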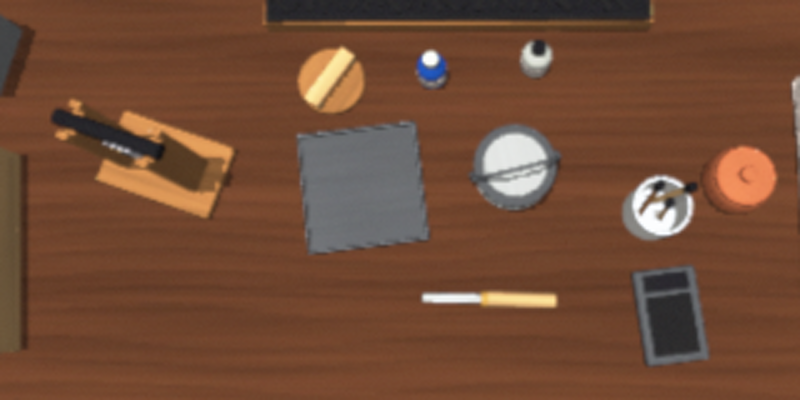

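Run:
```python
import cv2
a=cv2.imread('pics/side0.png'); b=cv2.imread('pics/top0.png')
cv2.imwrite('pics/s1.png',cv2.resize(a[270:400,140:290],None,fx=4.5,fy=4.5,interpolation=2))
cv2.imwrite('pics/s2.png',cv2.resize(a[160:240,300:400],None,fx=6,fy=6,interpolation=2))
cv2.imwrite('pics/s3.png',cv2.resize(b[170:240,140:240],None,fx=6,fy=6,interpolation=2))
cv2.imwrite('pics/s4.png',cv2.resize(b[180:235,310:380],None,fx=8,fy=8,interpolation=2))
```

```text
(no output)
```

View pics/s1.png

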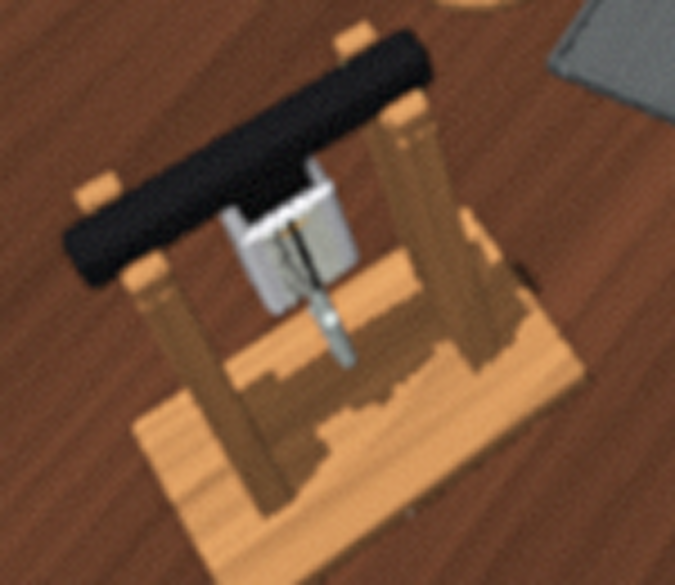

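View pics/s2.png

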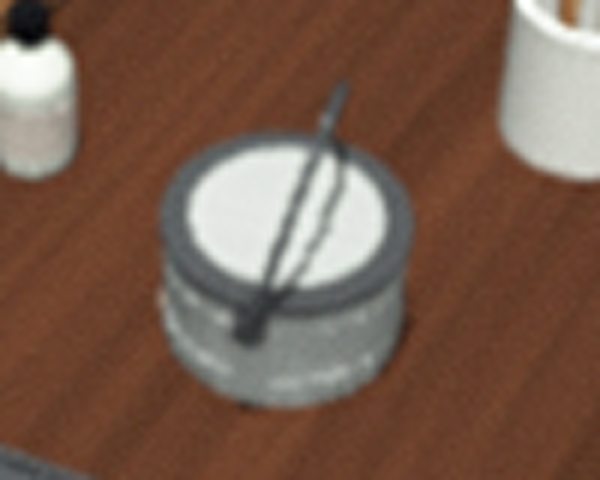

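View pics/s3.png

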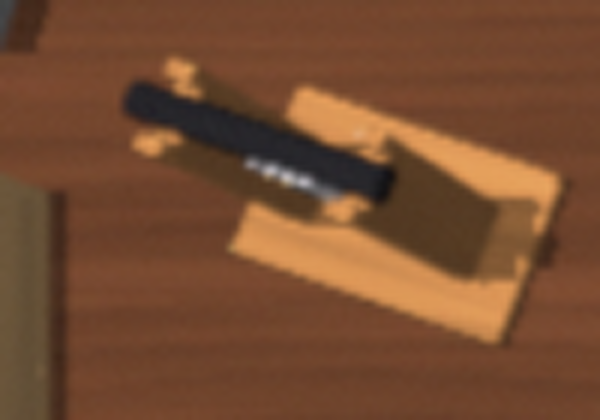

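View pics/s4.png

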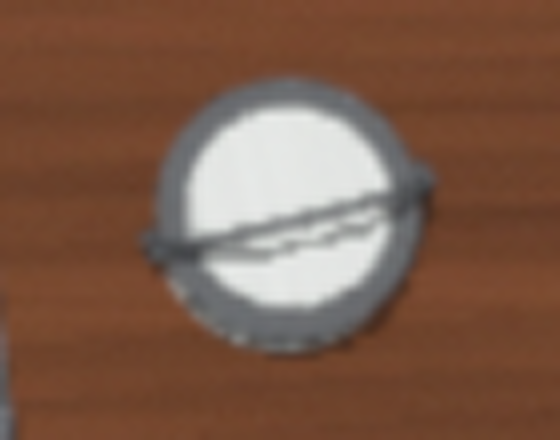

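View pics/top0.png

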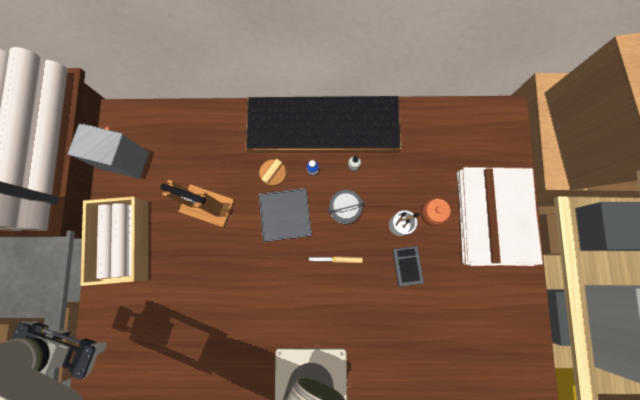

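Run:
```python
from h import *
print(proj('top',[0,0,0]),proj('top',[.173,.574,.238]),proj('side',[.173,.574,.238]))
L=tri('side',(158.9,328.2),'top',(162.5,187)); Rr=tri('side',(231.8,283.3),'top',(203.7,200.5))
print('bar',L,Rr,np.linalg.norm(L[0]-Rr[0]))
c=(L[0]+Rr[0])/2; d=Rr[0]-L[0]; print(c, np.degrees(np.arctan2(d[1],d[0])))
# base corners top z=.016: top view crop
for p in [(300,88),(563,178),(503,342),(232,248)]:
    print('base',atz('top',(p[0]/6+140,p[1]/6+170),.016))
# tray
for n in('top','side'):
    o=models.outline_of(n,'tray')[0] if 0 else None
# pail lid, ears
def t(p): return (p[0]/8+310,p[1]/8+180)
def s(p): return (p[0]/6+300,p[1]/6+160)
print('ears top', atz('top',t((155,247)),.05), atz('top',t((425,185)),.05))
print('ear near side', atz('side',s((250,328)),.05), tri('side',s((250,328)),'top',t((155,247))))
print('lid centre top',atz('top',t((288,208)),.063),'side',atz('side',s((288,217)),.063))
```

```text
[310.19957522 384.68608267] [ 80.4001615  340.59446201] [340.50170505 721.33676743]
bar (array([0.57741643, 0.40651022, 0.20987457]), np.float64(0.001785696040594091)) (array([0.53949572, 0.2900455 , 0.20669484]), np.float64(0.0022210128174014)) 0.12252395829706866
[0.55845607 0.34827786 0.2082847 ] -108.03516142857715
base [0.62832657 0.40281771 0.016     ]
base [0.57673027 0.25376936 0.016     ]
base [0.48590661 0.28314375 0.016     ]
base [0.53826023 0.43518417 0.016     ]
ears top [ 0.53276089 -0.06153763  0.05      ] [ 0.55740477 -0.16926078  0.05      ]
ear near side [ 0.53523678 -0.05970436  0.05      ] (array([ 0.53435715, -0.06107722,  0.04870442]), np.float64(0.002919563982231251))
lid centre top [ 0.54608727 -0.11375921  0.063     ] side [ 0.54738396 -0.11065599  0.063     ]
```

```bash
cat >> h.py <<'E'
def pose(x,y,yaw,z=0):
    c,s=np.cos(yaw),np.sin(yaw)
    return lambda P:(np.asarray(P,float)@np.array([[c,-s,0],[s,c,0],[0,0,1]]).T+[x,y,z])
def draw(im,n,P,off,f,col):
    p=np.array([(proj(n,q)-off+.5)*f for q in P]); cv2.polylines(im,[np.round(p).astype(int)],False,col,1,cv2.LINE_AA)
def bailpts(a):
    t=np.linspace(0,np.pi,41); y=56*np.cos(t); r=70*np.sin(t)**.7
    return np.c_[np.sin(a)*r,y,50+np.cos(a)*r]/1000
def circ(r,z,n=60):
    t=np.linspace(0,2*np.pi,n); return np.c_[r*np.cos(t),r*np.sin(t),0*t+z]
E
python3 - <<'E'
from h import *
a=cv2.imread('pics/side0.png'); b=cv2.imread('pics/top0.png')
yaw=np.radians(12.9); T=pose(.5462,-.1135,yaw)
for k,A in enumerate([(-.5,0,.5)]):
  A1=cv2.resize(a[150:240,300:400],None,fx=6,fy=6,interpolation=2);B1=cv2.resize(b[180:235,310:380],None,fx=8,fy=8,interpolation=2)
  for al,col in zip((-.5,0,.5),((0,0,255),(0,255,0),(255,0,0))):
    draw(A1,'side',T(bailpts(al)),(300,150),6,col); draw(B1,'top',T(bailpts(al)),(310,180),8,col)
  for r,z in((.0525,.063),(.05,0)):
    draw(A1,'side',T(circ(r,z)),(300,150),6,(0,255,255)); draw(B1,'top',T(circ(r,z)),(310,180),8,(0,255,255))
H=540
o=np.zeros((H,1170,3),np.uint8); o[:H,:600]=A1[:H]; o[:440,610:]=B1
cv2.imwrite('pics/o1.png',cv2.resize(o,(800,369),interpolation=cv2.INTER_AREA)); 
# scale
A2=cv2.resize(a[270:400,140:290],None,fx=4.5,fy=4.5,interpolation=2)
B2=cv2.resize(b[170:240,140:240],None,fx=6,fy=6,interpolation=2)
def hookpts(r):
    t=np.linspace(np.pi,2*np.pi,15)
    pts=[(-10,-84),(-10,-136)]+[(1.5+11.5*np.cos(u),-137.5+11.5*np.sin(u)) for u in t]+[(13,-133)]
    return np.array([(p[0],0,p[1]-r*1000) for p in pts])/1000
for yw,col in((-18.7,(0,0,255)),(161.3,(255,0,0))):
    T=pose(.5585,.3475,np.radians(yw),.21)
    for im,n,off,f in((A2,'side',(140,270),4.5),(B2,'top',(140,170),6)):
        draw(im,n,T(hookpts(.0015)),off,f,col)
        draw(im,n,T([(0,-.065,0),(0,.065,0)]),off,f,(0,255,255))
        S=pose(.5575,.346,np.radians(yw))
        draw(im,n,S([(-.05,-.08,.016),(.05,-.08,.016),(.05,.08,.016),(-.05,.08,.016),(-.05,-.08,.016)]),off,f,(0,255,0))
        for s in(-1,1):
            draw(im,n,S([(-.023,s*.048,.016),(-.023,s*.048,.213),(-.014,s*.048,.213),(-.014,s*.048,.2),(.014,s*.048,.2),(.014,s*.048,.213),(.023,s*.048,.213),(.023,s*.048,.016)]),off,f,(255,255,0))
cv2.imwrite('pics/o2.png',A2);cv2.imwrite('pics/o3.png',B2)
E
```

```text
(no output)
```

View pics/o1.png

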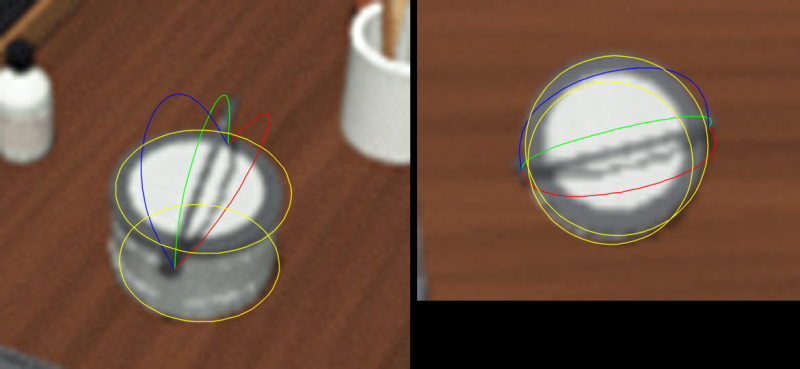

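View pics/o2.png

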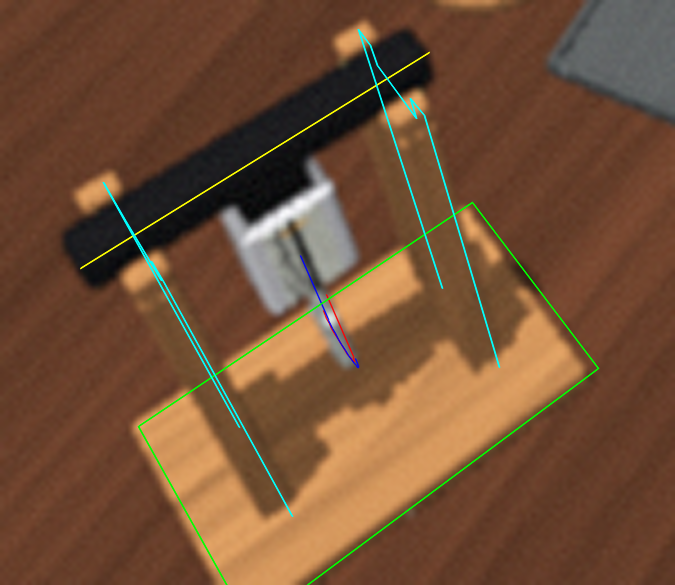

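View pics/o3.png

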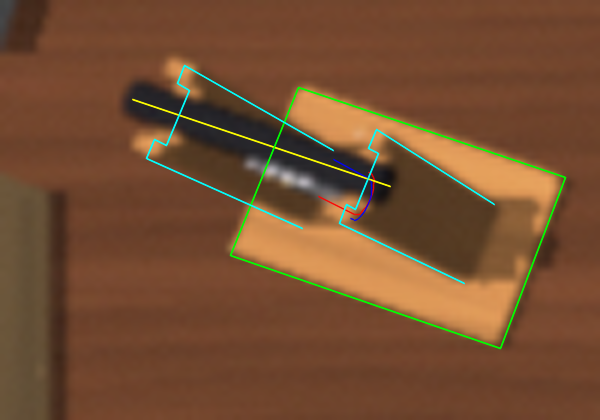

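Run:
```python
from h import *
a=cv2.imread('pics/side0.png'); b=cv2.imread('pics/top0.png')
off=np.array((180,310));f=12
A=cv2.resize(a[310:360,180:232],None,fx=f,fy=f,interpolation=2)
out=[A]
t=np.linspace(np.pi,2*np.pi,30)
pts=[(-10,z) for z in np.linspace(-84,-137,30)]+[(1.5+11.5*np.cos(u),-137.5+11.5*np.sin(u)) for u in t]+[(13,z) for z in np.linspace(-137,-133,5)]
P=np.array([(p[0],0,p[1]-1.5) for p in pts])/1000
cp=cam('side')[1]
for yw in(-18.7,161.3):
    I=A.copy();T=pose(.5585,.3475,np.radians(yw),.21); Q=T(P)
    sh=np.array((-2.2,0))
    # housing box
    hb=T(np.array([(x,y,z) for x in(-.01,.01) for y in(-.018,.018) for z in(-.028,-.084)]))
    hull=cv2.convexHull(np.array([(proj('side',q)-off+sh+.5)*f for q in hb]).astype(np.float32)).astype(int)
    order=np.argsort(-np.linalg.norm(Q-cp,axis=1))
    for i in order:
        p=(proj('side',Q[i])-off+sh+.5)*f; r=3e-3*408/np.linalg.norm(Q[i]-cp)*f
        c=int(80+170*i/len(Q)); cv2.circle(I,tuple(np.round(p).astype(int)),int(r),(0,c,255-c),-1)
    cv2.polylines(I,[hull],True,(255,0,255),2)
    out.append(I)
cv2.imwrite('pics/o4.png',cv2.resize(np.hstack(out),(800,256),interpolation=cv2.INTER_AREA))
cv2.imwrite('pics/o5.png',out[0])
```

```text
(no output)
```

View pics/o4.png

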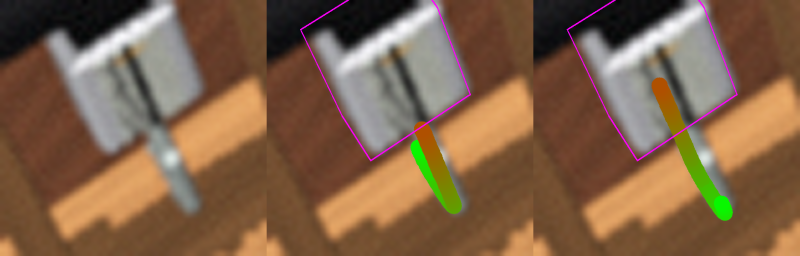

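View pics/o5.png

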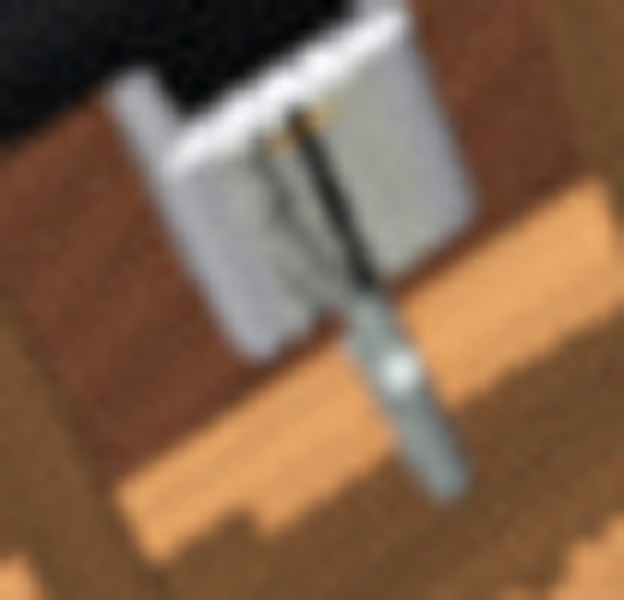

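Run:
```python
from h import *
for n in('top','side'):
    o=None
    imaging.read_camera(n)
    o=models.outline_of(n,'tray')[0]; m=o['pixels'].astype(np.uint8)
    c=max(cv2.findContours(m,0,2)[0],key=cv2.contourArea)
    W=np.array([atz(n,p,.008)[:2] for p in c[:,0].astype(float)],np.float32)*1000
    print(n,'tray',cv2.minAreaRect(W))
    o=models.outline_of(n,'pail')[0]; m=o['pixels'].astype(np.uint8); 
    c=max(cv2.findContours(m,0,2)[0],key=cv2.contourArea)[:,0].astype(float)
    W=np.array([atz(n,p,.063)[:2] for p in c]); print('pail circ@.063',cv2.minEnclosingCircle((W*1000).astype(np.float32)))
s=robot.read_state(); Rm=R.from_rotvec(s['orientation']).as_matrix(); print(Rm.round(3)); print(s['t'])
b=cv2.imread('pics/top0.png');
for z in(.119,.112): print('bail mid',atz('top',(346.25,207.1),z))
print('bail apex side', atz('side',(357.5,174.2),.119),tri('side',(357,175),'top',(346.25,207.1)))
```

```text
Traceback (most recent call last):
IndexError: list index out of range
```

Run:
```python
from h import *
for n in('top','side'):
    imaging.read_camera(n)
    for o in models.outline_of(n,'tray')[:1]:
        m=o['pixels'].astype(np.uint8)
        c=max(cv2.findContours(m,0,2)[0],key=cv2.contourArea)
        W=np.array([atz(n,p,.008)[:2] for p in c[:,0].astype(float)],np.float32)*1000
        print(n,'tray',cv2.minAreaRect(W))
    for o in models.outline_of(n,'pail')[:1]:
        m=o['pixels'].astype(np.uint8); 
        c=max(cv2.findContours(m,0,2)[0],key=cv2.contourArea)[:,0].astype(float)
        W=np.array([atz(n,p,.063)[:2] for p in c]); print('pail circ@.063',cv2.minEnclosingCircle((W*1000).astype(np.float32)))
s=robot.read_state(); Rm=R.from_rotvec(s['orientation']).as_matrix(); print(Rm.round(3)); print(s['t'])
for z in(.119,.112): print('bail mid',atz('top',(346.25,207.1),z))
print('bail apex side', atz('side',(357.5,174.2),.119),tri('side',(357,175),'top',(346.25,207.1)))
b=cv2.imread('pics/top0.png')
for k in ((284,213),(285,214),(310,236),(260,193)): pass
# manual tray corners in topc crop (2.5x, off 140,140)
cs=[(298,134),(414,122),(428,240),(310,254)]
W=[atz('top',(x/2.5+140,y/2.5+140),.010)[:2] for x,y in cs]; print(np.round(W,4),np.mean(W,0))
cs=[(298,235),(357,261),(327,310),(263,273)]
W=[atz('side',(x,y),.010)[:2] for x,y in cs]; print(np.round(W,4),np.mean(W,0))
```

```text
top tray ((527.6685180664062, 87.09852600097656), (160.4365234375, 160.81814575195312), 7.003884792327881)
pail circ@.063 ((543.8428344726562, -113.33506774902344), 56.14692306518555)
side tray ((529.6058349609375, 86.35038757324219), (163.9658203125, 165.7614288330078), 6.186542510986328)
pail circ@.063 ((539.7330322265625, -101.88802337646484), 88.12786102294922)
[[ 0.957  0.     0.289]
 [-0.289 -0.     0.957]
 [ 0.    -1.    -0.   ]]
1.7
bail mid [ 0.53319358 -0.11085221  0.119     ]
bail mid [ 0.53436573 -0.11130762  0.112     ]
bail apex side [ 0.53883316 -0.137041    0.119     ] (array([ 0.52804429, -0.10970026,  0.14265938]), np.float64(0.0024746521121381307))
[[ 0.5981  0.1712]
 [ 0.6138  0.0165]
 [ 0.4564 -0.0025]
 [ 0.4385  0.1513]] [0.52667522 0.08410497]
[[0.6087 0.0207]
 [0.451  0.0134]
 [0.4439 0.1548]
 [0.6125 0.1519]] [0.52902199 0.08520779]
```

```bash
cat >> h.py <<'E'
def Rh(h): # heading of tool z in deg, y down
    h=np.radians(h); z=np.array([np.cos(h),np.sin(h),0]); y=np.array([0,0,-1.]); x=np.cross(y,z); return np.c_[x,y,z]
def st():
    s=robot.read_state(); Rm=R.from_rotvec(s['orientation']).as_matrix()
    hd=np.degrees(np.arctan2(Rm[1,2],Rm[0,2]))
    print('t %.2f'%s['t'],'pos',np.round(s['tool_pos'],4),'hd %.2f'%hd,'down',np.round(Rm[:,1],3),'F',np.round(s['force'],2),'op %.4f'%s['opening'],'q',np.round(s['q'],2))
    return np.array(s['tool_pos']),Rm
def plan(segs,op):
    """segs: list of (target pos, heading, nrows)"""
    p,Rm=st(); rows=[]
    for tgt,h,n in segs:
        tgt=np.array(tgt,float); R1=Rh(h); rv=R.from_matrix(Rm.T@R1).as_rotvec(); p0=p.copy();R0=Rm.copy()
        u=np.linspace(0,1,n+1)
        for k in range(n):
            pa=p0+(tgt-p0)*u[k]; pb=p0+(tgt-p0)*u[k+1]; Ra=R0@R.from_rotvec(rv*u[k]).as_matrix()
            rows.append(np.r_[Ra.T@(pb-pa),np.degrees(rv)/n,op])
        p,Rm=tgt,R1
    rows=np.array(rows)
    while len(rows)%5: rows=np.vstack([rows,[0]*6+[op]])
    for i in range(0,len(rows),5):
        print('['+', '.join('%g'%round(v,4 if j<3 else 2) for r in rows[i:i+5] for j,v in enumerate(r))+']')
E
python3 - <<'E'
from h import *
plan([((.173,.574,.32),73.2,3),((.558,.347,.31),-18.7,12)],-.2)
E
```

```text
t 1.70 pos [0.1732 0.5745 0.2376] hd 73.22 down [ 0. -0. -1.] F [-0.57  0.3  -0.31] op 0.0926 q [ 1.19  0.13  1.49 -0.    1.52 -0.09]
[-0, -0.0275, -0.0002, 0, 0.01, 0, -0.2, -0, -0.0275, -0.0002, 0, 0.01, 0, -0.2, -0, -0.0275, -0.0002, 0, 0.01, 0, -0.2, 0.0362, 0.0008, -0.0088, 0, 7.66, 0, -0.2, 0.037, 0.0008, -0.0039, 0, 7.66, 0, -0.2]
[0.0372, 0.0008, 0.001, 0, 7.66, 0, -0.2, 0.0368, 0.0008, 0.006, 0, 7.66, 0, -0.2, 0.0356, 0.0008, 0.0108, 0, 7.66, 0, -0.2, 0.0339, 0.0008, 0.0155, 0, 7.66, 0, -0.2, 0.0315, 0.0008, 0.0199, 0, 7.66, 0, -0.2]
[0.0286, 0.0008, 0.0239, 0, 7.66, 0, -0.2, 0.0251, 0.0008, 0.0275, 0, 7.66, 0, -0.2, 0.0213, 0.0008, 0.0306, 0, 7.66, 0, -0.2, 0.017, 0.0008, 0.0331, 0, 7.66, 0, -0.2, 0.0124, 0.0008, 0.0351, 0, 7.66, 0, -0.2]
```

Call:
{"fn": "carry_out", "kwargs": {"motion": [0,-0.0275,0,0,0,0,0,0,-0.0275,0,0,0,0,0,0,-0.0275,0,0,0,0,0,0.036,0.001,-0.009,0,7.66,0,0,0.037,0.001,-0.004,0,7.66,0,0]}}

```text
t: 2.2
tool_pos: [0.2345, 0.537, 0.32]
orientation: [-1.528, 0.439, -0.438]
force: [0.8, 0.7, -0.5]
opening: 0.0574
```

Call:
{"fn": "carry_out", "kwargs": {"motion": [0.037,0.001,0.001,0,7.66,0,0,0.037,0.001,0.006,0,7.66,0,0,0.0356,0.001,0.011,0,7.66,0,0,0.034,0.001,0.0155,0,7.66,0,0,0.0315,0.001,0.02,0,7.66,0,0]}}

```text
t: 2.7
tool_pos: [0.3996, 0.4377, 0.3167]
orientation: [-1.341, 0.973, -0.972]
force: [0.5, 0.6, 0.5]
opening: 0.0464
```

Call:
{"fn": "carry_out", "kwargs": {"motion": [0.0286,0.001,0.024,0,7.66,0,0,0.025,0.001,0.0275,0,7.66,0,0,0.021,0.001,0.0306,0,7.66,0,0,0.017,0.001,0.033,0,7.66,0,0,0.012,0.001,0.035,0,7.66,0,0]}}

```text
t: 3.2
tool_pos: [0.5626, 0.3332, 0.3119]
orientation: [-1.002, 1.484, -1.482]
force: [-0.3, -0.3, 0.3]
opening: 0.0464
```

Run:
```python
from h import *
plan([((.558,.347,.30),-18.7,5)],0)
a=snap('side','side1.png');b=snap('top','top1.png')
A=cv2.resize(a[180:400,120:320],None,fx=2.7,fy=2.7);B=cv2.resize(b[150:250,130:260],None,fx=4,fy=4)
cv2.imwrite('pics/p1.png',A);cv2.imwrite('pics/p2.png',B)
```

```text
t 3.20 pos [0.5626 0.3332 0.3119] hd -21.77 down [ 0.001  0.002 -1.   ] F [-0.27 -0.31  0.25] op 0.0464 q [0.46 0.26 1.21 0.   1.67 0.84]
[-0.0022, 0.0024, -0.0019, -0.01, -0.61, -0.03, 0, -0.0022, 0.0024, -0.0019, -0.01, -0.61, -0.03, 0, -0.0023, 0.0024, -0.0018, -0.01, -0.61, -0.03, 0, -0.0023, 0.0024, -0.0018, -0.01, -0.61, -0.03, 0, -0.0023, 0.0024, -0.0018, -0.01, -0.61, -0.03, 0]
```

View pics/p1.png

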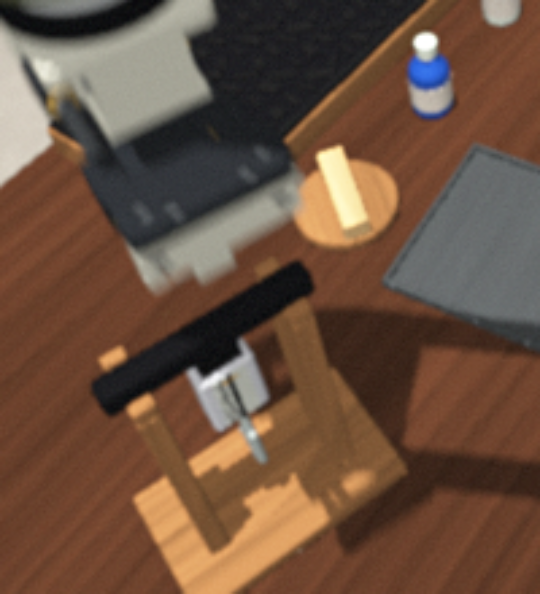

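View pics/p2.png

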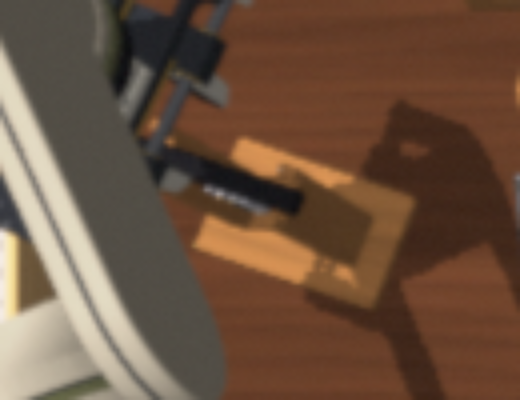

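Call:
{"fn": "carry_out", "kwargs": {"motion": [-0.005,0.006,-0.004,0,-1.5,0,0,-0.005,0.012,-0.004,0,-1.5,0,0,0,0.02,0,0,0,0,0,0,0.02,0,0,0,0,0,0,0,0,0,0,0,0]}}

```text
t: 3.8
tool_pos: [0.5569, 0.3479, 0.2482]
orientation: [-1.044, 1.437, -1.435]
force: [-1.3, -0.0, -0.2]
opening: 0.0465
```

Run:
```python
from h import *
plan([((.558,.347,.212),-18.7,4)],0)
a=snap('side','side2.png');b=snap('top','top2.png')
p,Rm=st()
for n,I,off in(('side',a,(150,250)),('top',b,(130,150))):
    f=5
    J=cv2.resize(I[off[1]:off[1]+110,off[0]:off[0]+110],None,fx=f,fy=f,interpolation=2)
    draw(J,n,[p,p+Rm[:,1]*.019],off,f,(0,0,255)); draw(J,n,[p-Rm[:,2]*.0232,p+Rm[:,2]*.0232],off,f,(0,255,0))
    cv2.imwrite('pics/q_%s.png'%n,J)
```

```text
t 3.80 pos [0.5569 0.3479 0.2482] hd -17.96 down [-0.     0.002 -1.   ] F [-1.26 -0.01 -0.16] op 0.0465 q [0.48 0.28 1.3  0.   1.56 0.79]
[0.0001, 0.0091, 0.0003, 0.01, 0.18, -0.02, 0, 0.0001, 0.0091, 0.0003, 0.01, 0.18, -0.02, 0, 0.0001, 0.0091, 0.0003, 0.01, 0.18, -0.02, 0, 0.0001, 0.0091, 0.0003, 0.01, 0.18, -0.02, 0, 0, 0, 0, 0, 0, 0, 0]
t 3.90 pos [0.5582 0.3482 0.2519] hd -18.02 down [ 0.003  0.004 -1.   ] F [-0.64 -0.06 -0.1 ] op 0.0463 q [0.48 0.28 1.3  0.   1.56 0.79]
```

View pics/q_side.png

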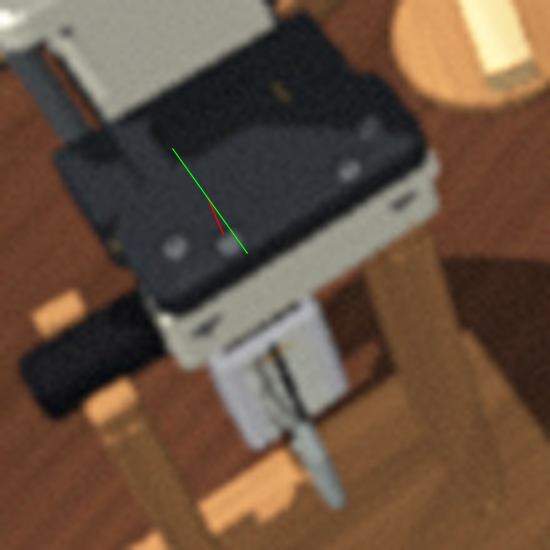

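View pics/q_top.png

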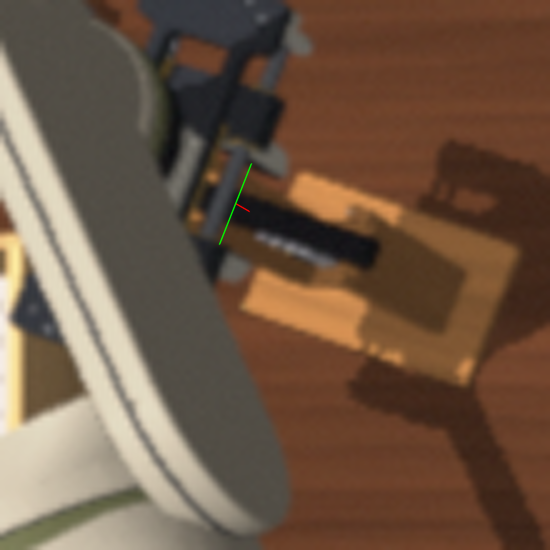

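Call:
{"fn": "carry_out", "kwargs": {"motion": [0,0.01,0,0,0.2,0,0,0,0.01,0,0,0.2,0,0,0,0.01,0,0,0.2,0,0,0,0.008,0,0,0,0,0,0,0,0,0,0,0,0]}}

```text
t: 4.4
tool_pos: [0.5589, 0.3502, 0.2143]
orientation: [-1.028, 1.441, -1.44]
force: [-0.1, -0.4, -1.5]
opening: 0.0465
```

Run:
```python
from h import *
for i in range(3): st(); imaging.read_camera('top')
```

```text
t 4.40 pos [0.5589 0.3502 0.2143] hd -18.50 down [ 0.008  0.006 -1.   ] F [-0.15 -0.38 -1.48] op 0.0465 q [0.48 0.29 1.35 0.   1.49 0.8 ]
t 4.45 pos [0.5591 0.3503 0.215 ] hd -18.50 down [ 0.009  0.006 -1.   ] F [-0.77 -0.36  0.88] op 0.0465 q [0.48 0.29 1.35 0.   1.49 0.8 ]
t 4.50 pos [0.5594 0.3504 0.2158] hd -18.50 down [ 0.01   0.007 -1.   ] F [-0.26  0.01 -0.26] op 0.0467 q [0.48 0.29 1.35 0.   1.49 0.8 ]
```

Run:
```python
from h import *
plan([((.558,.3475,.211),-18.7,3)],0)
```

```text
t 4.55 pos [0.5597 0.3506 0.2164] hd -18.50 down [ 0.011  0.007 -1.   ] F [ 0.24 -0.27 -0.52] op 0.0464 q [0.48 0.29 1.35 0.   1.49 0.8 ]
[0.0012, 0.0018, -0.0002, -0.15, 0.07, -0.2, 0, 0.0012, 0.0018, -0.0002, -0.15, 0.07, -0.2, 0, 0.0012, 0.0018, -0.0002, -0.15, 0.07, -0.2, 0, 0, 0, 0, 0, 0, 0, 0, 0, 0, 0, 0, 0, 0, 0]
```

Call:
{"fn": "carry_out", "kwargs": {"motion": [0.0015,0.002,0,-0.2,0,-0.25,0,0.0012,0.002,0,-0.2,0,-0.25,0,0.001,0.002,0,-0.2,0,-0.2,0,0,0,0,0,0,0,0,0,0,0,0,0,0,0]}}

```text
t: 5.05
tool_pos: [0.5594, 0.3469, 0.2116]
orientation: [-1.041, 1.445, -1.443]
force: [-0.1, -0.2, 0.7]
opening: 0.0466
```

Run:
```python
from h import *
plan([((.558,.3475,.211),-18.7,2)],0)
```

```text
t 5.05 pos [0.5594 0.3469 0.2116] hd -18.52 down [-0.002 -0.    -1.   ] F [-0.14 -0.15  0.72] op 0.0466 q [0.48 0.3  1.34 0.   1.5  0.8 ]
[-0.0001, 0.0003, -0.0008, 0.06, 0.09, 0.03, 0, -0.0001, 0.0003, -0.0008, 0.06, 0.09, 0.03, 0, 0, 0, 0, 0, 0, 0, 0, 0, 0, 0, 0, 0, 0, 0, 0, 0, 0, 0, 0, 0, 0]
```

Call:
{"fn": "carry_out", "kwargs": {"motion": [0,0.0005,-0.001,0,0,0,-1,0,0,0,0,0,0,-1,0,0,0,0,0,0,-1,0,0,0,0,0,0,-1,0,0,0,0,0,0,-1], "squeeze": 12}}

```text
t: 5.55
tool_pos: [0.5584, 0.3473, 0.2113]
orientation: [-1.04, 1.444, -1.443]
force: [0.4, 0.4, -0.4]
opening: 0.0177
```

Call:
{"fn": "carry_out", "kwargs": {"motion": [0,0,0,0,0,0,-1,0,0,0,0,0,0,-1,0,0,0,0,0,0,-1,0,0,0,0,0,0,-1,0,0,0,0,0,0,-1], "squeeze": 45}}

```text
t: 6.05
tool_pos: [0.5584, 0.3473, 0.2113]
orientation: [-1.04, 1.444, -1.443]
force: [-0.5, 0.0, -0.1]
opening: 0.0177
```

Run:
```python
from h import *
st()
p,Rm=st()
a=snap('side','side3.png');b=snap('top','top3.png')
f=5;off=(150,250);J=cv2.resize(a[250:360,150:260],None,fx=f,fy=f,interpolation=2)
cv2.imwrite('pics/q3.png',J)
plan([((.557,.3475,.34),-18.7,10)],-1)
```

```text
t 6.05 pos [0.5584 0.3473 0.2113] hd -18.51 down [-0.002 -0.    -1.   ] F [-0.48  0.02 -0.06] op 0.0177 q [0.48 0.3  1.34 0.   1.5  0.8 ]
t 6.05 pos [0.5584 0.3473 0.2113] hd -18.51 down [-0.002 -0.    -1.   ] F [-0.48  0.02 -0.06] op 0.0177 q [0.48 0.3  1.34 0.   1.5  0.8 ]
t 6.15 pos [0.5584 0.3473 0.2113] hd -18.52 down [-0.002 -0.    -1.   ] F [-0.29  0.02 -0.17] op 0.0178 q [0.48 0.3  1.34 0.   1.5  0.8 ]
[0, -0.0129, -0.0002, 0.01, 0.02, 0.01, -1, 0, -0.0129, -0.0002, 0.01, 0.02, 0.01, -1, 0, -0.0129, -0.0002, 0.01, 0.02, 0.01, -1, 0, -0.0129, -0.0002, 0.01, 0.02, 0.01, -1, 0, -0.0129, -0.0002, 0.01, 0.02, 0.01, -1]
[0, -0.0129, -0.0002, 0.01, 0.02, 0.01, -1, 0, -0.0129, -0.0001, 0.01, 0.02, 0.01, -1, 0, -0.0129, -0.0001, 0.01, 0.02, 0.01, -1, 0, -0.0129, -0.0001, 0.01, 0.02, 0.01, -1, 0, -0.0129, -0.0001, 0.01, 0.02, 0.01, -1]
```

View pics/q3.png

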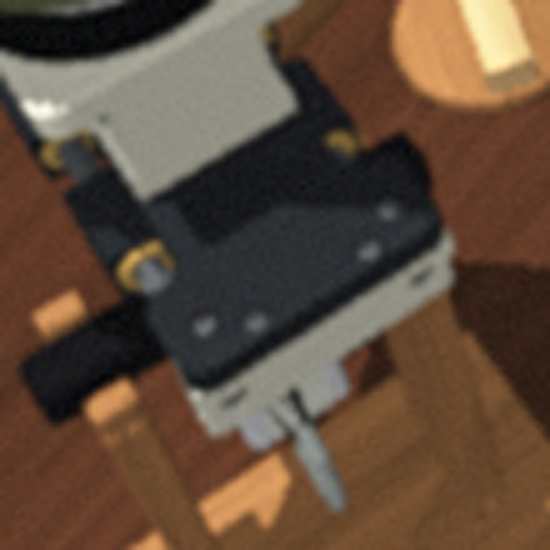

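Call:
{"fn": "carry_out", "kwargs": {"motion": [0,-0.006,0,0,0,0,-1,0,-0.014,0,0,0,0,-1,0,-0.014,0,0,0,0,-1,0,-0.014,0,0,0,0,-1,0,-0.014,0,0,0,0,-1]}}

```text
t: 6.65
tool_pos: [0.5575, 0.3469, 0.276]
orientation: [-1.045, 1.446, -1.443]
force: [0.7, 0.8, -1.1]
opening: 0.0176
```

Call:
{"fn": "carry_out", "kwargs": {"motion": [0,-0.016,0,0,0,0,-1,0,-0.018,0,0,0,0,-1,0,-0.02,0,0,0,0,-1,0,-0.02,0,0,0,0,-1,0,-0.02,0,0,0,0,-1]}}

```text
t: 7.15
tool_pos: [0.5578, 0.347, 0.3803]
orientation: [-1.04, 1.444, -1.443]
force: [0.3, 0.6, -1.4]
opening: 0.0173
```

Run:
```python
from h import *
plan([((.557,.3475,.375),-18.7,2),((.54,0.0,.36),12.9,13)],-1)
```

```text
t 7.15 pos [0.5578 0.347  0.3803] hd -18.51 down [-0.001 -0.    -1.   ] F [ 0.35  0.55 -1.4 ] op 0.0173 q [0.48 0.28 1.06 0.   1.8  0.8 ]
[-0.0001, 0.0026, -0.0005, 0.04, 0.09, 0.02, -1, -0.0001, 0.0026, -0.0005, 0.04, 0.09, 0.02, -1, 0.0257, 0.0012, 0.0073, 0, -2.43, 0, -1, 0.026, 0.0012, 0.0062, 0, -2.43, 0, -1, 0.0263, 0.0012, 0.0051, 0, -2.43, 0, -1]
[0.0265, 0.0012, 0.004, 0, -2.43, 0, -1, 0.0266, 0.0012, 0.0029, 0, -2.43, 0, -1, 0.0267, 0.0012, 0.0017, 0, -2.43, 0, -1, 0.0268, 0.0012, 0.0006, 0, -2.43, 0, -1, 0.0268, 0.0012, -0.0005, 0, -2.43, 0, -1]
[0.0267, 0.0012, -0.0017, 0, -2.43, 0, -1, 0.0266, 0.0012, -0.0028, 0, -2.43, 0, -1, 0.0265, 0.0012, -0.0039, 0, -2.43, 0, -1, 0.0263, 0.0012, -0.005, 0, -2.43, 0, -1, 0.026, 0.0012, -0.0061, 0, -2.43, 0, -1]
```

Call:
{"fn": "carry_out", "kwargs": {"motion": [0.01,0.001,0.002,0,-1,0,-1,0.018,0.001,0.005,0,-2.4,0,-1,0.0257,0.001,0.0073,0,-2.43,0,-1,0.026,0.001,0.0062,0,-2.43,0,-1,0.0263,0.001,0.0051,0,-2.43,0,-1]}}

```text
t: 7.65
tool_pos: [0.558, 0.2392, 0.3881]
orientation: [-1.133, 1.295, -1.3]
force: [-0.1, -0.2, -1.4]
opening: 0.0175
```

Call:
{"fn": "carry_out", "kwargs": {"motion": [0.0265,0.001,0.004,0,-2.43,0,-1,0.0266,0.001,0.003,0,-2.43,0,-1,0.0267,0.001,0.0017,0,-2.43,0,-1,0.0268,0.001,0.0006,0,-2.43,0,-1,0.0268,0.001,-0.0005,0,-2.43,0,-1]}}

```text
t: 8.15
tool_pos: [0.5619, 0.1001, 0.3904]
orientation: [-1.232, 1.125, -1.142]
force: [-0.7, 0.1, -1.8]
opening: 0.018
```

Call:
{"fn": "carry_out", "kwargs": {"motion": [0.0267,0.001,-0.0017,0,-2.43,0,-1,0.0266,0.001,-0.003,0,-2.43,0,-1,0.024,0.001,-0.004,0,-2.43,0,-1,0.015,0.001,-0.003,0,-2,0,-1,0,0,0,0,0,0,-1]}}

```text
t: 8.65
tool_pos: [0.5644, -0.0002, 0.3937]
orientation: [-1.298, 0.993, -1.025]
force: [-0.3, 0.2, -0.3]
opening: 0.0178
```

Run:
```python
from h import *
p,Rm=st()
a=snap('side','side4.png');b=snap('top','top4.png')
u=proj('side',p-[0,0,.1]).astype(int);print(u)
f=5;o=(max(u[0]-60,0),max(u[1]-60,0))
cv2.imwrite('pics/q4.png',cv2.resize(a[o[1]:o[1]+120,o[0]:o[0]+150],None,fx=f,fy=f,interpolation=2))
```

```text
t 8.65 pos [ 5.644e-01 -2.000e-04  3.937e-01] hd 15.11 down [ 0.03   0.007 -1.   ] F [-0.28  0.17 -0.28] op 0.0178 q [-0.1  -0.    1.35  0.01  1.77 -0.36]
[316 141]
```

View pics/q4.png

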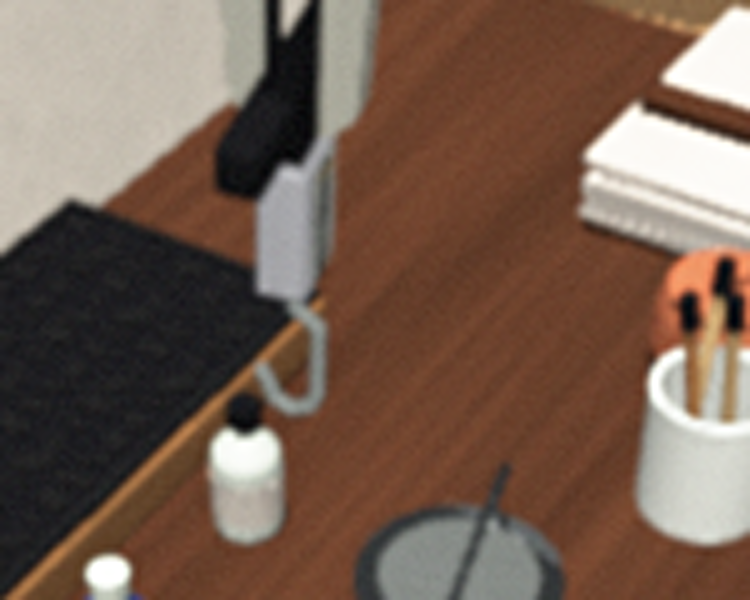

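View pics/side4.png

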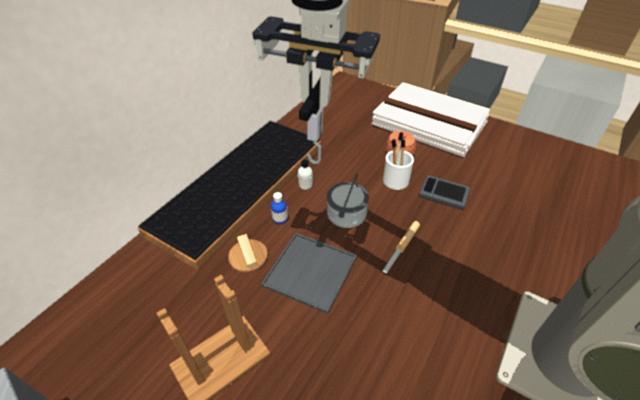

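Run:
```python
from h import *
plan([((.4973,-.1237,.34),12.9,9)],-1)
```

```text
t 8.75 pos [0.5646 0.0016 0.3938] hd 15.10 down [ 0.03   0.008 -1.   ] F [ 0.67 -0.01 -1.16] op 0.0175 q [-0.1  -0.    1.35  0.01  1.77 -0.36]
[0.0115, 0.0056, -0.011, -0.2, 0.24, -0, -1, 0.0115, 0.0057, -0.011, -0.2, 0.24, -0, -1, 0.0116, 0.0057, -0.0109, -0.2, 0.24, -0, -1, 0.0116, 0.0057, -0.0108, -0.2, 0.24, -0, -1, 0.0117, 0.0058, -0.0107, -0.2, 0.24, -0, -1]
[0.0117, 0.0058, -0.0107, -0.2, 0.24, -0, -1, 0.0118, 0.0059, -0.0106, -0.2, 0.24, -0, -1, 0.0118, 0.0059, -0.0105, -0.2, 0.24, -0, -1, 0.0119, 0.0059, -0.0105, -0.2, 0.24, -0, -1, 0, 0, 0, 0, 0, 0, -1]
```

Call:
{"fn": "carry_out", "kwargs": {"motion": [0.0115,0.0056,-0.011,-0.2,0.24,0,-1,0.0115,0.0057,-0.011,-0.2,0.24,0,-1,0.0116,0.0057,-0.0109,-0.2,0.24,0,-1,0.0116,0.0057,-0.0108,-0.2,0.24,0,-1,0.0117,0.0058,-0.0107,-0.2,0.24,0,-1]}}

```text
t: 9.25
tool_pos: [0.5249, -0.0689, 0.3631]
orientation: [-1.303, 1.018, -1.032]
force: [1.0, 0.5, -1.1]
opening: 0.0176
```

Call:
{"fn": "carry_out", "kwargs": {"motion": [0.0117,0.0058,-0.0107,-0.2,0.24,0,-1,0.0118,0.0059,-0.0106,-0.2,0.24,0,-1,0.0118,0.0059,-0.0105,-0.2,0.24,0,-1,0.009,0.0059,-0.009,-0.2,0.24,0,-1,0,0,0,0,0,0,-1]}}

```text
t: 9.75
tool_pos: [0.4902, -0.1286, 0.3348]
orientation: [-1.308, 1.049, -1.041]
force: [0.7, -0.4, -2.6]
opening: 0.0176
```

```bash
cat >> h.py <<'E'
def hookpts(r):
    t=np.linspace(np.pi,2*np.pi,15)
    pts=[(-10,-84),(-10,-136)]+[(1.5+11.5*np.cos(u),-137.5+11.5*np.sin(u)) for u in t]+[(13,-133)]
    return np.array([(p[0],0,p[1]-r*1000) for p in pts])/1000
def look(tag,pail,hd,lean,f=6,r=.0015,dz=0):
    p,Rm=st()
    X=np.c_[Rm[:,2],np.cross(-Rm[:,1],Rm[:,2]),-Rm[:,1]]
    ims=[]
    for n,w in(('side',(115,95)),('top',(66,66))):
        I=snap(n,'%s_%s_raw.png'%(n,tag))
        T=pose(pail[0],pail[1],np.radians(hd),dz)
        c=(proj(n,T([0,0,.13]))*.6+proj(n,p-[0,0,.14])*.4).astype(int); o=np.maximum(c-np.array(w)//2,0)
        ff=5 if n=='side' else 8
        J=cv2.resize(I[o[1]:o[1]+w[1],o[0]:o[0]+w[0]],None,fx=ff,fy=ff,interpolation=2); K=J.copy()
        draw(K,n,p+hookpts(r)@X.T,o,ff,(0,255,255))
        draw(K,n,T(bailpts(lean)),o,ff,(0,255,0)); draw(K,n,T(circ(.0525,.063)),o,ff,(255,255,0)); draw(K,n,T(circ(.05,0)),o,ff,(255,255,0))
        out=np.hstack([J,K]); s=800/out.shape[1]
        cv2.imwrite('pics/%s_%s.png'%(tag,n),cv2.resize(out,None,fx=s,fy=s,interpolation=cv2.INTER_AREA))
E
python3 - <<'E'
from h import *
look('l5',(.546,-.1125),12.9,-.19)
E
```

```text
t 9.75 pos [ 0.4902 -0.1286  0.3348] hd 12.69 down [-0.005  0.001 -1.   ] F [ 0.75 -0.44 -2.6 ] op 0.0176 q [-0.36 -0.14  1.58 -0.    1.7  -0.58]
```

View pics/l5_side.png

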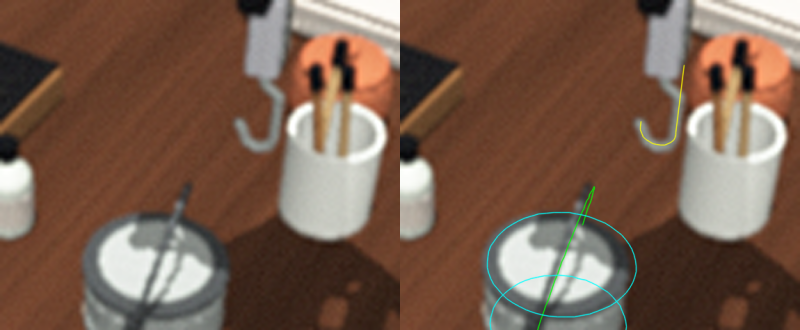

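View pics/l5_top.png

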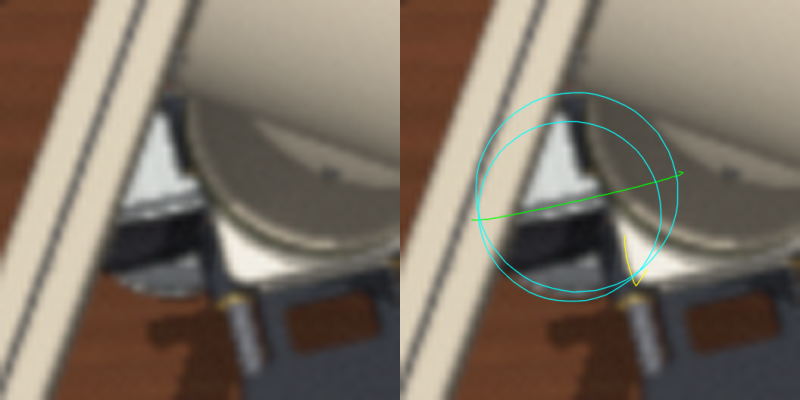

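Run:
```python
from h import *
plan([((.496,-.1232,.240),12.9,9)],-1)
```

```text
t 9.85 pos [ 0.4913 -0.1275  0.3359] hd 12.76 down [-0.003  0.001 -1.   ] F [-0.39  0.47 -1.24] op 0.0179 q [-0.35 -0.14  1.58  0.    1.7  -0.58]
[-0.0003, 0.0107, 0.0006, 0.02, -0.02, -0.01, -1, -0.0003, 0.0107, 0.0006, 0.02, -0.02, -0.01, -1, -0.0003, 0.0107, 0.0006, 0.02, -0.02, -0.01, -1, -0.0003, 0.0107, 0.0006, 0.02, -0.02, -0.01, -1, -0.0003, 0.0107, 0.0006, 0.02, -0.02, -0.01, -1]
[-0.0003, 0.0107, 0.0006, 0.02, -0.02, -0.01, -1, -0.0003, 0.0107, 0.0006, 0.02, -0.02, -0.01, -1, -0.0003, 0.0107, 0.0006, 0.02, -0.02, -0.01, -1, -0.0003, 0.0107, 0.0006, 0.02, -0.02, -0.01, -1, 0, 0, 0, 0, 0, 0, -1]
```

Call:
{"fn": "carry_out", "kwargs": {"motion": [0,0.009,0.001,0,0,0,-1,0,0.011,0.001,0,0,0,-1,0,0.011,0.001,0,0,0,-1,-0.001,0.011,0.001,0,0,0,-1,-0.001,0.011,0,0,0,0,-1]}}

```text
t: 10.35
tool_pos: [0.4967, -0.1226, 0.2805]
orientation: [-1.306, 1.041, -1.041]
force: [1.3, -0.8, -2.1]
opening: 0.0178
```

Call:
{"fn": "carry_out", "kwargs": {"motion": [0,0.011,0,0,0,0,-1,0,0.011,0,0,0,0,-1,0,0.01,0,0,0,0,-1,0,0.006,0,0,0,0,-1,0,0,0,0,0,0,-1]}}

```text
t: 10.85
tool_pos: [0.4952, -0.1216, 0.2356]
orientation: [-1.308, 1.045, -1.037]
force: [-0.4, -0.4, -2.4]
opening: 0.0176
```

Run:
```python
from h import *
look('l6',(.547,-.1115),12.9,-.2)
```

```text
t 10.85 pos [ 0.4952 -0.1216  0.2356] hd 12.98 down [-0.004  0.003 -1.   ] F [-0.38 -0.35 -2.37] op 0.0176 q [-0.34 -0.11  1.73  0.    1.52 -0.57]
```

View pics/l6_side.png

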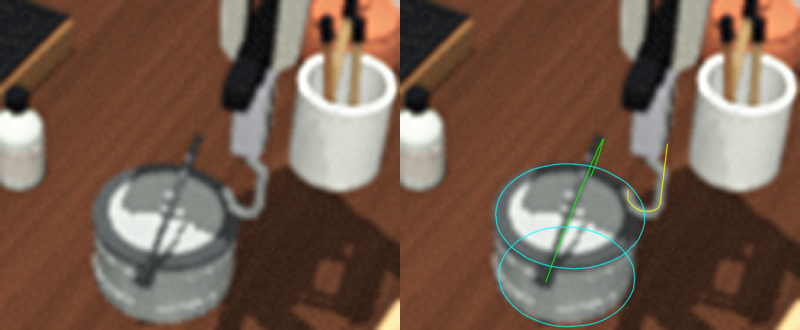

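View pics/l6_top.png

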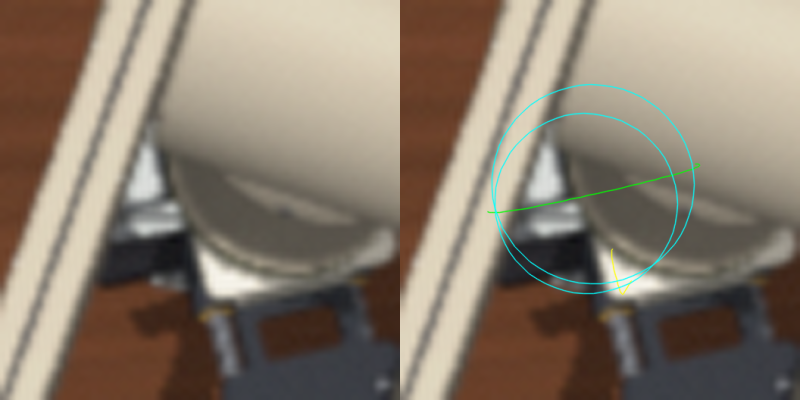

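Call:
{"fn": "carry_out", "kwargs": {"motion": [0,0,0.004,0,0,0,-1,0,0,0.007,0,0,0,-1,0,0,0.007,0,0,0,-1,0,0,0.007,0,0,0,-1,0,0,0.007,0,0,0,-1]}}

```text
t: 11.45
tool_pos: [0.5307, -0.1147, 0.2396]
orientation: [-1.306, 1.04, -1.042]
force: [0.1, -0.3, -1.7]
opening: 0.0176
```

Run:
```python
from h import *
look('l7',(.548,-.1115),12.9,-.2)
print(cam('side')[2].round(2))
plan([((.548,-.1115,.237),12.9,5)],-1)
```

```text
t 11.45 pos [ 0.5307 -0.1147  0.2396] hd 12.93 down [ 0.002  0.001 -1.   ] F [ 0.09 -0.3  -1.71] op 0.0176 q [-0.31 -0.03  1.65  0.    1.52 -0.53]
[[-0.85 -0.38  0.37]
 [-0.52  0.6  -0.6 ]
 [ 0.   -0.7  -0.71]]
t 11.55 pos [ 0.5307 -0.1146  0.2394] hd 12.96 down [ 0.002  0.001 -1.   ] F [-0.28 -0.32 -1.82] op 0.0179 q [-0.31 -0.03  1.65  0.    1.52 -0.53]
[0.0002, 0.0005, 0.0035, -0.02, 0.01, -0, -1, 0.0002, 0.0005, 0.0035, -0.02, 0.01, -0, -1, 0.0002, 0.0005, 0.0035, -0.02, 0.01, -0, -1, 0.0002, 0.0005, 0.0035, -0.02, 0.01, -0, -1, 0.0002, 0.0005, 0.0035, -0.02, 0.01, -0, -1]
```

View pics/l7_side.png

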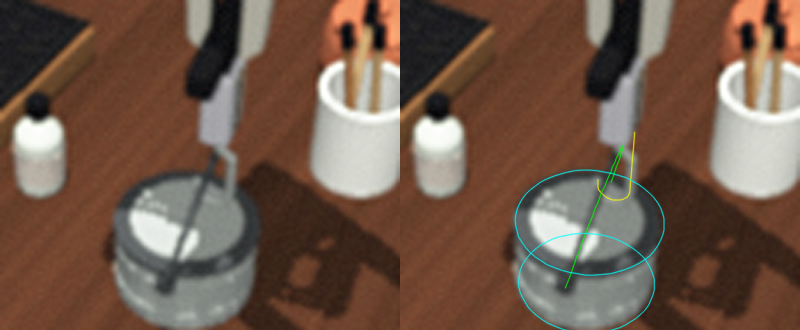

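Call:
{"fn": "carry_out", "kwargs": {"motion": [0,0,0.0035,0,0,0,-1,0,0.0005,0.004,0,0,0,-1,0,0.0005,0.004,0,0,0,-1,0,0.001,0.004,0,0,0,-1,0,0,0.002,0,0,0,-1]}}

```text
t: 12.05
tool_pos: [0.5487, -0.1103, 0.2368]
orientation: [-1.307, 1.041, -1.041]
force: [-0.1, 0.3, -2.0]
opening: 0.018
```

Run:
```python
from h import *
look('l8',(.548,-.1115),12.9,-.05)
I=cv2.imread('pics/side_l8_raw.png'); u=proj('side',[.548,-.1115,.11]).astype(int)
cv2.imwrite('pics/z8.png',cv2.resize(I[u[1]-30:u[1]+40,u[0]-40:u[0]+40],None,fx=8,fy=8,interpolation=2))
```

```text
t 12.05 pos [ 0.5487 -0.1103  0.2368] hd 12.96 down [ 0.001  0.001 -1.   ] F [-0.08  0.25 -2.03] op 0.0180 q [-0.29  0.02  1.6   0.    1.52 -0.52]
```

View pics/l8_side.png

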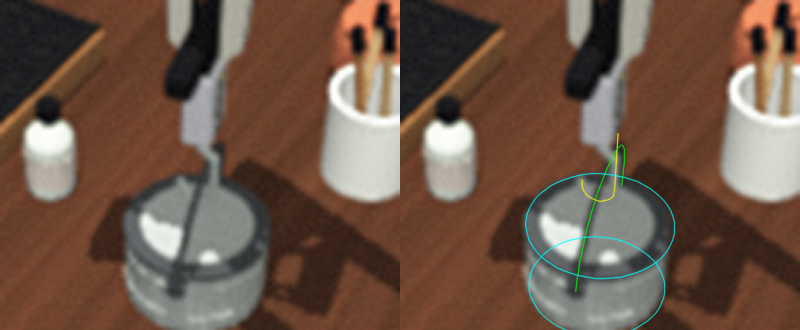

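View pics/z8.png

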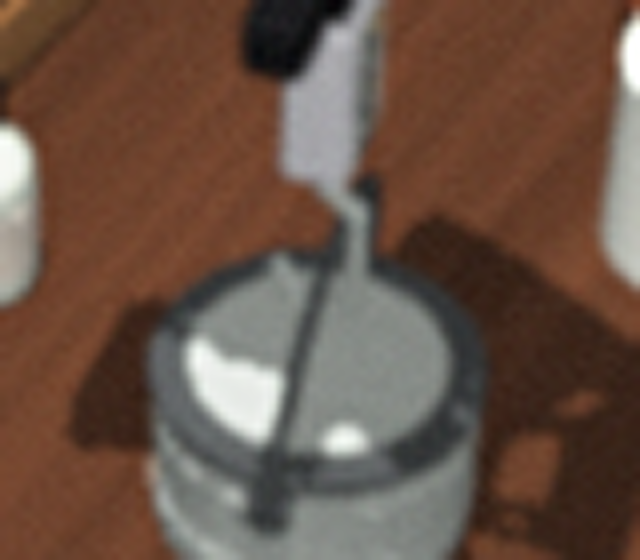

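Call:
{"fn": "carry_out", "kwargs": {"motion": [0,-0.003,0,0,0,0,-1,0,-0.004,0,0,0,0,-1,0,-0.004,0,0,0,0,-1,0,-0.004,0,0,0,0,-1,0,-0.004,0,0,0,0,-1]}}

```text
t: 12.65
tool_pos: [0.5483, -0.1104, 0.2575]
orientation: [-1.307, 1.041, -1.041]
force: [-0.7, 0.4, -1.8]
opening: 0.0177
```

Call:
{"fn": "carry_out", "kwargs": {"motion": [0,-0.003,0,0,0,0,-1,0,-0.003,0,0,0,0,-1,0,-0.003,0,0,0,0,-1,0,-0.003,0,0,0,0,-1,0,-0.003,0,0,0,0,-1]}}

```text
t: 13.15
tool_pos: [0.5482, -0.1105, 0.274]
orientation: [-1.307, 1.041, -1.041]
force: [0.4, -0.4, -4.0]
opening: 0.0173
```

Run:
```python
from h import *
look('l9',(.548,-.1115),12.9,0)
```

```text
t 13.15 pos [ 0.5482 -0.1105  0.274 ] hd 12.95 down [ 0.001  0.001 -1.   ] F [ 0.36 -0.43 -4.03] op 0.0173 q [-0.29  0.01  1.55  0.    1.58 -0.52]
```

View pics/l9_side.png

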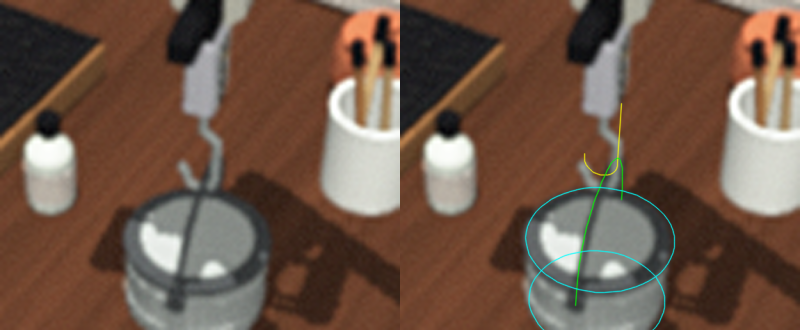

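Call:
{"fn": "carry_out", "kwargs": {"motion": [0,-0.002,0,0,0,0,-1,0,-0.0025,0,0,0,0,-1,0,-0.0025,0,0,0,0,-1,0,-0.0025,0,0,0,0,-1,0,-0.0015,0,0,0,0,-1]}}

```text
t: 13.75
tool_pos: [0.5478, -0.1105, 0.2844]
orientation: [-1.307, 1.042, -1.04]
force: [0.4, -0.4, -5.6]
opening: 0.0179
```

Call:
{"fn": "carry_out", "kwargs": {"motion": [0,-0.0015,0,0,0,0,-1,0,-0.0015,0,0,0,0,-1,0,-0.0015,0,0,0,0,-1,0,-0.0015,0,0,0,0,-1,0,0,0,0,0,0,-1]}}

```text
t: 14.25
tool_pos: [0.5473, -0.1103, 0.29]
orientation: [-1.308, 1.044, -1.038]
force: [0.1, -0.2, -6.0]
opening: 0.0181
```

Run:
```python
from h import *
st()
look('l10',(.548,-.1115),12.9,0,r=.02)
st()
```

```text
t 14.25 pos [ 0.5473 -0.1103  0.29  ] hd 12.95 down [-0.003  0.002 -1.   ] F [ 0.1  -0.18 -5.98] op 0.0181 q [-0.29  0.    1.53  0.    1.62 -0.52]
t 14.25 pos [ 0.5473 -0.1103  0.29  ] hd 12.95 down [-0.003  0.002 -1.   ] F [ 0.1  -0.18 -5.98] op 0.0181 q [-0.29  0.    1.53  0.    1.62 -0.52]
t 14.35 pos [ 0.5472 -0.1103  0.2897] hd 12.95 down [-0.003  0.002 -1.   ] F [ 0.17  0.18 -6.52] op 0.0177 q [-0.29  0.    1.53  0.    1.62 -0.52]
```

View pics/l10_side.png

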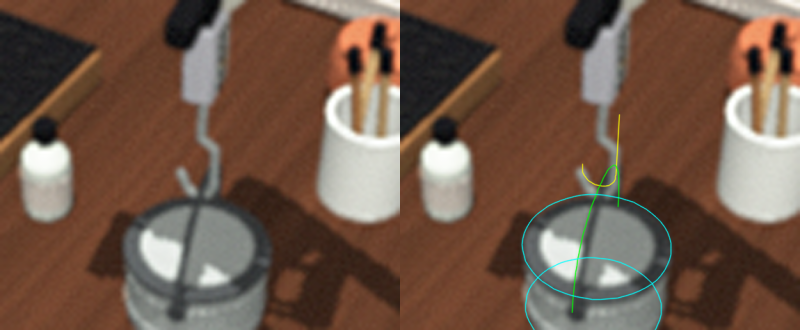

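Call:
{"fn": "carry_out", "kwargs": {"motion": [0,-0.0015,0,0,0,0,-1,0,-0.0015,0,0,0,0,-1,0,-0.0015,0,0,0,0,-1,0,-0.0015,0,0,0,0,-1,0,0,0,0,0,0,-1]}}

```text
t: 14.85
tool_pos: [0.5469, -0.1101, 0.2958]
orientation: [-1.309, 1.045, -1.037]
force: [0.5, 0.7, -6.0]
opening: 0.0178
```

Call:
{"fn": "carry_out", "kwargs": {"motion": [0,-0.0015,0,0,0,0,-1,0,-0.0015,0,0,0,0,-1,0,-0.0015,0,0,0,0,-1,0,-0.0015,0,0,0,0,-1,0,0,0,0,0,0,-1]}}

```text
t: 15.35
tool_pos: [0.547, -0.1102, 0.3025]
orientation: [-1.309, 1.045, -1.037]
force: [-0.3, 0.4, -7.2]
opening: 0.0175
```

Run:
```python
from h import *
st()
look('l11',(.548,-.1115),12.9,0,r=.03)
st()
```

```text
t 15.35 pos [ 0.547  -0.1102  0.3025] hd 12.95 down [-0.004  0.002 -1.   ] F [-0.26  0.42 -7.2 ] op 0.0175 q [-0.29  0.    1.5   0.    1.64 -0.52]
t 15.35 pos [ 0.547  -0.1102  0.3025] hd 12.95 down [-0.004  0.002 -1.   ] F [-0.26  0.42 -7.2 ] op 0.0175 q [-0.29  0.    1.5   0.    1.64 -0.52]
t 15.45 pos [ 0.5469 -0.1101  0.3022] hd 12.95 down [-0.004  0.002 -1.   ] F [-0.26 -0.41 -6.95] op 0.0177 q [-0.29  0.    1.5   0.    1.64 -0.52]
```

View pics/l11_side.png

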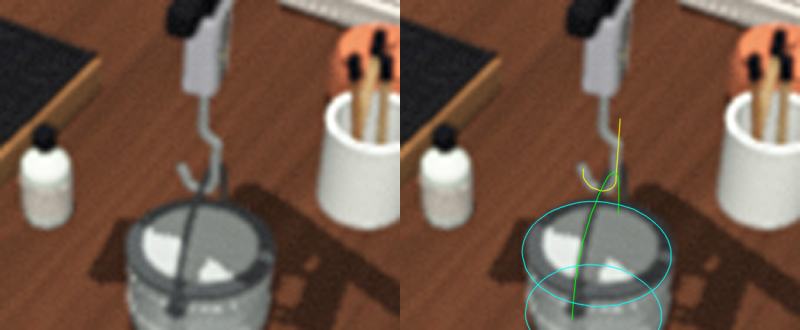

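```bash
cat > meas.py <<'E'
from h import *
def shift(ref,cur,box):
    x0,y0,x1,y1=box
    A=cv2.imread(ref);T=A[y0:y1,x0:x1]; C=cv2.imread(cur) if isinstance(cur,str) else cur
    m=20; S=C[y0-m:y1+m,x0-m:x1+m]; r=cv2.matchTemplate(S,T,cv2.TM_CCOEFF_NORMED); _,v,_,l=cv2.minMaxLoc(r)
    # subpixel
    x,y=l; 
    def sp(a,b,c): return 0.5*(a-c)/(a-2*b+c)
    dx=sp(r[y,x-1],r[y,x],r[y,x+1]) if 0<x<r.shape[1]-1 else 0; dy=sp(r[y-1,x],r[y,x],r[y+1,x]) if 0<y<r.shape[0]-1 else 0
    return x+dx-m,y+dy-m,v
E
python3 - <<'E'
from meas import *
u=proj('side',[.548,-.1115,.03]); print(u)
box=(int(u[0]-24),int(u[1]-12),int(u[0]+24),int(u[1]+26))
for k in('l10','l11'): print(k,shift('pics/side_l8_raw.png','pics/side_%s_raw.png'%k,box),shift('pics/side_l9_raw.png','pics/side_%s_raw.png'%k,box))
for dz in(0,.005,.01): print(dz,proj('side',[.548,-.1115,.03+dz])-u)
F=[]
for i in range(6):
    imaging.read_camera('side'); F.append(robot.read_state()['force'][2])
print(np.mean(F),np.std(F)); st()
I=imaging.read_camera('side');print(shift('pics/side_l8_raw.png',I,box))
E
```

```text
[347.44116    205.21423402]
l10 (np.float32(1.0487556), np.float32(0.18593788), 0.9656658172607422) (np.float32(0.99668694), np.float32(0.33811378), 0.9835323095321655)
l11 (np.float32(1.5749168), np.float32(-2.2852974), 0.8993698358535767) (np.float32(1.4849052), np.float32(-2.3360271), 0.9179413914680481)
0 [0. 0.]
0.005 [ 0.07584545 -1.38848838]
0.01 [ 0.15222089 -2.78667913]
-6.962238814949771 0.5726111643284777
t 15.75 pos [ 0.5469 -0.1101  0.302 ] hd 12.95 down [-0.005  0.002 -1.   ] F [-0.25 -0.71 -6.02] op 0.0179 q [-0.29  0.    1.5   0.    1.64 -0.52]
(np.float32(1.611618), np.float32(-2.2262726), 0.9042876362800598)
```

Call:
{"fn": "carry_out", "kwargs": {"motion": [0,-0.0015,0,0,0,0,-1,0,-0.0015,0,0,0,0,-1,0,-0.0015,0,0,0,0,-1,0,-0.001,0,0,0,0,-1,0,0,0,0,0,0,-1]}}

```text
t: 16.3
tool_pos: [0.5469, -0.1102, 0.3081]
orientation: [-1.309, 1.045, -1.037]
force: [0.2, -0.5, -7.4]
opening: 0.0178
```

Run:
```python
from meas import *
F=[];Ts=[];st();Z=[]
acc={'side':0,'top':0}
for i in range(56):
    I=imaging.read_camera('side'); acc['side']=acc['side']+I.astype(float)
    s=robot.read_state();F.append(s['force'][2]);Z.append(s['tool_pos']); Ts.append(s['joint_torque'])
print(np.mean(F),np.std(F)/np.sqrt(len(F)),np.mean(Z,0),np.ptp(Z,0),np.mean(Ts,0))
st()
cv2.imwrite('pics/side_hang.png',np.round(acc['side']/56).astype(np.uint8))
u=proj('side',[.548,-.1115,.03]); box=(int(u[0]-24),int(u[1]-12),int(u[0]+24),int(u[1]+26))
print(shift('pics/side_l8_raw.png','pics/side_hang.png',box))
I=cv2.imread('pics/side_hang.png'); 
cv2.imwrite('pics/z12.png',cv2.resize(I[100:240,310:390],None,fx=4,fy=4,interpolation=2))
u=proj('side',[.547,-.11,.17]).astype(int);print(u)
cv2.imwrite('pics/z13.png',cv2.resize(I[u[1]-45:u[1]+30,u[0]-35:u[0]+35],None,fx=8,fy=8,interpolation=2))
```

```text
t 16.30 pos [ 0.5469 -0.1102  0.3081] hd 12.95 down [-0.005  0.002 -1.   ] F [ 0.24 -0.55 -7.42] op 0.0178 q [-0.29  0.    1.49  0.    1.65 -0.52]
-6.841627353745592 0.06805036348453646 [ 0.54682773 -0.11013917  0.30783078] [1.49787996e-04 6.01866165e-05 3.63994599e-04] [ 1.88671488e-04 -5.35982917e+01 -5.34499612e+01  7.44201285e-02
  1.33578916e-01 -2.85023494e-05]
t 19.10 pos [ 0.5468 -0.1101  0.3078] hd 12.95 down [-0.005  0.002 -1.   ] F [-0.18 -0.16 -6.76] op 0.0177 q [-0.29  0.    1.49  0.    1.65 -0.52]
(np.float32(1.7134724), np.float32(-3.804493), 0.9048144221305847)
[349 162]
```

View pics/z12.png

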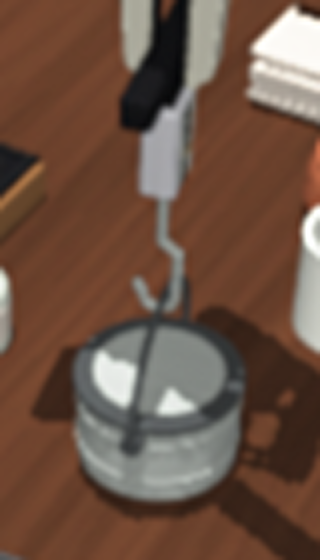

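View pics/z13.png

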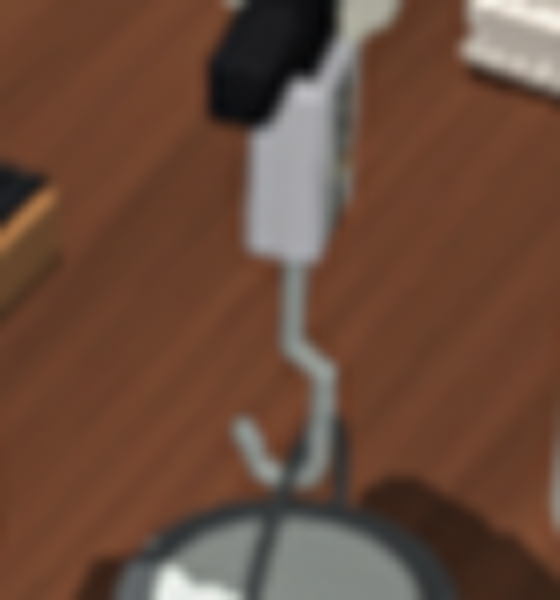

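Run:
```python
from h import *
for n in('l5','l7'):
    I=cv2.imread('pics/side_%s_raw.png'%n)
    P={'l5':(.4908,-.128,.3353),'l7':(.5307,-.1147,.2394)}[n]
    u=proj('side',np.array(P)-[0,0,.12]).astype(int);print(n,u-[35,35])
    cv2.imwrite('pics/z_%s.png'%n,cv2.resize(I[u[1]-35:u[1]+30,u[0]-35:u[0]+35],None,fx=8,fy=8,interpolation=2))
```

```text
l5 [342 115]
l7 [320 145]
```

View pics/z_l5.png

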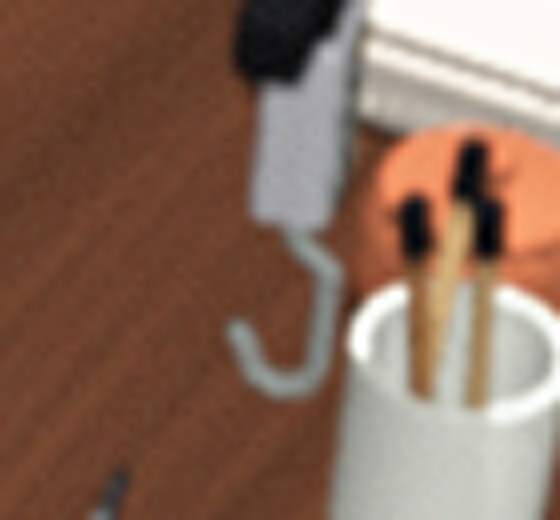

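Run:
```python
from h import *
# world points model, registration by housing corner; solve r from kink & tip
P5=np.array((.4908,-.128,.3353));Ph=np.array((.5468,-.1101,.3078))
A=cv2.imread('pics/side_l5_raw.png');B=cv2.imread('pics/side_hang.png')
def sc(P,z): 
    K,p,Rm=cam('side'); return (Rm.T@(P-[0,0,z]-p))[2]
def match(box,zl):
    x0,y0,x1,y1=box; s=sc(P5,zl)/sc(Ph,zl); up=8
    T=cv2.resize(A[y0:y1,x0:x1],None,fx=up*s,fy=up*s,interpolation=2); S=cv2.resize(B[90:200,320:385],None,fx=up,fy=up,interpolation=2)
    r=cv2.matchTemplate(S,T,cv2.TM_CCOEFF_NORMED); _,v,_,l=cv2.minMaxLoc(r)
    c=np.array([l[0]+T.shape[1]/2,l[1]+T.shape[0]/2])/up+[320,90]; return np.array([(x0+x1)/2,(y0+y1)/2]),c,v,s
o=np.array([342,115])
def bx(a,b,c,d): return (o[0]+a//8,o[1]+b//8,o[0]+c//8,o[1]+d//8)
h=match(bx(232,150,370,232),.084); k=match(bx(216,260,345,405),.13)
print(h,k)
d5=k[0]-h[0]; dh=k[1]-h[1]; print(d5,dh)
# predicted change: points relative positions: hook feature at depth ~ .13+r below origin
def pr(P,off): return proj('side',P-[0,0,off])
f=lambda P,r: pr(P,.135+r)-pr(P,.079)
base=f(P5,.0015)
for r in np.arange(.022,.036,.002):
    pred=f(Ph,r)-f(Ph,.0015); obs=dh-d5*h[3]
    print(round(r,4),pred,obs,'g',(r-.0015)/.000049)
```

```text
(array([379.5, 138.5]), array([350.5625, 144.6875]), 0.983676552772522, np.float64(0.9668187173064768)) (array([377., 156.]), array([349.    , 169.9375]), 0.8436384797096252, np.float64(0.9680005672140136))
[-2.5 17.5] [-1.5625 25.25  ]
0.022 [-0.37797773  6.86654284] [0.85454679 8.33067245] g 418.3673469387755
0.024 [-0.41422527  7.52503477] [0.85454679 8.33067245] g 459.18367346938777
0.026 [-0.45036317  8.18153502] [0.85454679 8.33067245] g 500.00000000000006
0.028 [-0.48639194  8.8360526 ] [0.85454679 8.33067245] g 540.8163265306123
0.03 [-0.52231206  9.4885965 ] [0.85454679 8.33067245] g 581.6326530612246
0.032 [-0.55812403 10.13917561] [0.85454679 8.33067245] g 622.4489795918369
0.034 [-0.59382833 10.78779881] [0.85454679 8.33067245] g 663.2653061224491
```

Call:
{"fn": "carry_out", "kwargs": {"motion": [0,-0.002,0,0,0,0,-1,0,-0.003,0,0,0,0,-1,0,-0.003,0,0,0,0,-1,0,-0.003,0,0,0,0,-1,0,-0.001,0,0,0,0,-1]}}

```text
t: 19.6
tool_pos: [0.5469, -0.1102, 0.3211]
orientation: [-1.309, 1.046, -1.037]
force: [0.3, 0.3, -6.8]
opening: 0.0177
```

Call:
{"fn": "carry_out", "kwargs": {"motion": [-0.001,0,0,0,0,0,-1,-0.002,0,0,0,0,0,-1,-0.004,0,0.0005,0,0,0,-1,-0.006,0,0.001,0,0,0,-1,-0.008,0,0.001,0,0,0,-1]}}

```text
t: 20.1
tool_pos: [0.5445, -0.0885, 0.3212]
orientation: [-1.308, 1.046, -1.038]
force: [-0.0, -0.1, -6.6]
opening: 0.0177
```

Call:
{"fn": "carry_out", "kwargs": {"motion": [-0.008,0,0.001,0,0,0,-1,-0.008,0,0.001,0,0,0,-1,-0.008,0,0.001,0,0,0,-1,-0.008,0,0.001,0,0,0,-1,-0.008,0,0.001,0,0,0,-1]}}

```text
t: 20.6
tool_pos: [0.5399, -0.0436, 0.3211]
orientation: [-1.309, 1.046, -1.037]
force: [-0.1, 0.2, -7.0]
opening: 0.0177
```

Call:
{"fn": "carry_out", "kwargs": {"motion": [-0.008,0,0.001,0,0,0,-1,-0.008,0,0.001,0,0,0,-1,-0.008,0,0.001,0,0,0,-1,-0.008,0,0.001,0,0,0,-1,-0.008,0,0.001,0,0,0,-1]}}

```text
t: 21.1
tool_pos: [0.5353, 0.0002, 0.3214]
orientation: [-1.309, 1.046, -1.037]
force: [-0.7, 0.1, -7.9]
opening: 0.0177
```

Run:
```python
from h import *
plan([((.5285,.0865,.32),12.9,10)],-1)
```

```text
t 21.10 pos [5.353e-01 2.000e-04 3.214e-01] hd 12.96 down [-0.005  0.003 -1.   ] F [-0.71  0.12 -7.94] op 0.0177 q [-0.1  -0.06  1.53  0.    1.67 -0.32]
[-0.0086, 0.0002, 0.0013, 0.02, 0.01, -0.02, -1, -0.0086, 0.0002, 0.0013, 0.02, 0.01, -0.02, -1, -0.0086, 0.0002, 0.0013, 0.02, 0.01, -0.02, -1, -0.0086, 0.0002, 0.0013, 0.02, 0.01, -0.02, -1, -0.0086, 0.0002, 0.0013, 0.02, 0.01, -0.02, -1]
[-0.0086, 0.0002, 0.0013, 0.02, 0.01, -0.02, -1, -0.0086, 0.0002, 0.0013, 0.02, 0.01, -0.02, -1, -0.0086, 0.0001, 0.0013, 0.02, 0.01, -0.02, -1, -0.0086, 0.0001, 0.0013, 0.02, 0.01, -0.02, -1, -0.0086, 0.0001, 0.0013, 0.02, 0.01, -0.02, -1]
```

Call:
{"fn": "carry_out", "kwargs": {"motion": [-0.008,0,0.001,0,0,0,-1,-0.008,0,0.001,0,0,0,-1,-0.008,0,0.001,0,0,0,-1,-0.008,0,0.001,0,0,0,-1,-0.008,0,0.001,0,0,0,-1]}}

```text
t: 21.6
tool_pos: [0.5309, 0.0439, 0.3216]
orientation: [-1.309, 1.046, -1.037]
force: [0.3, -0.9, -6.5]
opening: 0.018
```

Call:
{"fn": "carry_out", "kwargs": {"motion": [-0.008,0,0.001,0,0,0,-1,-0.008,0,0.001,0,0,0,-1,-0.007,0,0.001,0,0,0,-1,-0.005,0,0.001,0,0,0,-1,-0.003,0,0.0005,0,0,0,-1]}}

```text
t: 22.1
tool_pos: [0.5279, 0.0788, 0.3217]
orientation: [-1.309, 1.045, -1.036]
force: [0.3, -0.4, -6.1]
opening: 0.0174
```

Call:
{"fn": "carry_out", "kwargs": {"motion": [-0.002,0,0,0,0,0,-1,-0.001,0,0,0,0,0,-1,0,0,0,0,0,0,-1,0,0,0,0,0,0,-1,0,0,0,0,0,0,-1]}}

```text
t: 22.6
tool_pos: [0.5272, 0.0817, 0.3216]
orientation: [-1.309, 1.045, -1.036]
force: [0.4, -0.0, -6.1]
opening: 0.0176
```

Run:
```python
from h import *
p,Rm=st()
a=snap('side','side14.png');b=snap('top','top14.png')
A=a[60:340,230:400].copy();cv2.imwrite('pics/z14.png',cv2.resize(A,None,fx=2,fy=2))
cv2.imwrite('pics/z14t.png',cv2.resize(b[150:260,230:360],None,fx=5,fy=5))
```

```text
t 22.60 pos [0.5272 0.0817 0.3216] hd 12.99 down [-0.005  0.002 -1.   ] F [ 0.39 -0.02 -6.15] op 0.0176 q [ 0.06 -0.07  1.54  0.    1.67 -0.17]
```

View pics/z14.png

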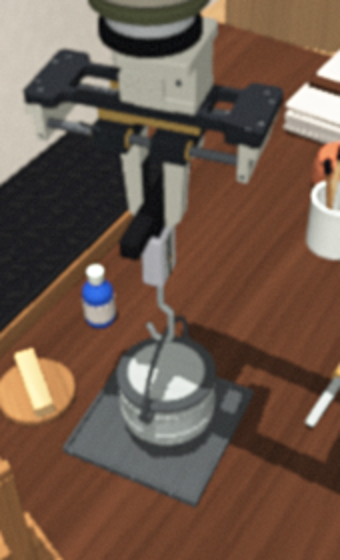

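View pics/z14t.png

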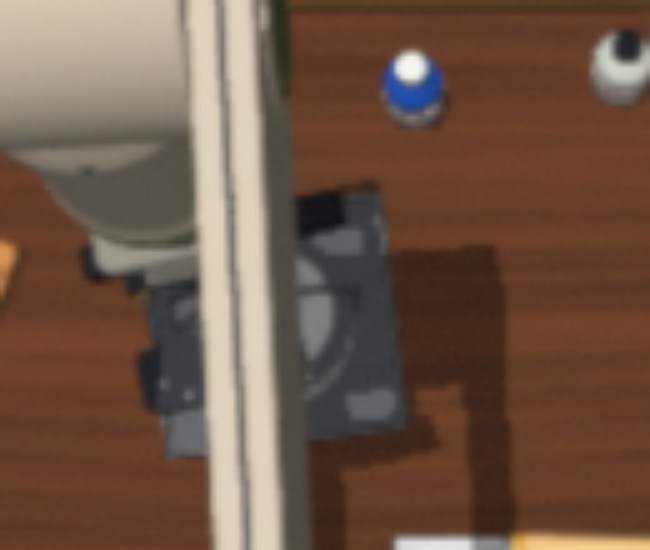

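Call:
{"fn": "carry_out", "kwargs": {"motion": [-0.002,0,0.0005,0,0,0,-1,-0.0025,0,0.0005,0,0,0,-1,0,0.001,0,0,0,0,-1,0,0.002,0,0,0,0,-1,0,0.002,0,0,0,0,-1]}}

```text
t: 23.2
tool_pos: [0.5274, 0.0867, 0.3166]
orientation: [-1.308, 1.045, -1.037]
force: [0.6, 0.3, -6.6]
opening: 0.0174
```

Call:
{"fn": "carry_out", "kwargs": {"motion": [0,0.002,0,0,0,0,-1,0,0.002,0,0,0,0,-1,0,0.002,0,0,0,0,-1,0,0.002,0,0,0,0,-1,0,0.002,0,0,0,0,-1]}}

```text
t: 23.7
tool_pos: [0.5271, 0.0866, 0.3053]
orientation: [-1.309, 1.045, -1.037]
force: [-0.4, -0.5, -6.7]
opening: 0.0173
```

Call:
{"fn": "carry_out", "kwargs": {"motion": [0,0.0015,0,0,0,0,-1,0,0.0015,0,0,0,0,-1,0,0.0015,0,0,0,0,-1,0,0.0015,0,0,0,0,-1,0,0.0015,0,0,0,0,-1]}}

```text
t: 24.2
tool_pos: [0.5271, 0.0865, 0.297]
orientation: [-1.309, 1.046, -1.037]
force: [-0.5, -0.0, -6.4]
opening: 0.0176
```

Run:
```python
from h import *
p,Rm=st()
a=snap('side','side15.png')
cv2.imwrite('pics/z15.png',cv2.resize(a[140:320,250:380],None,fx=3.3,fy=3.3))
```

```text
t 24.20 pos [0.5271 0.0865 0.297 ] hd 12.97 down [-0.005  0.002 -1.   ] F [-0.49 -0.02 -6.45] op 0.0176 q [ 0.06 -0.06  1.58  0.    1.63 -0.16]
```

View pics/z15.png

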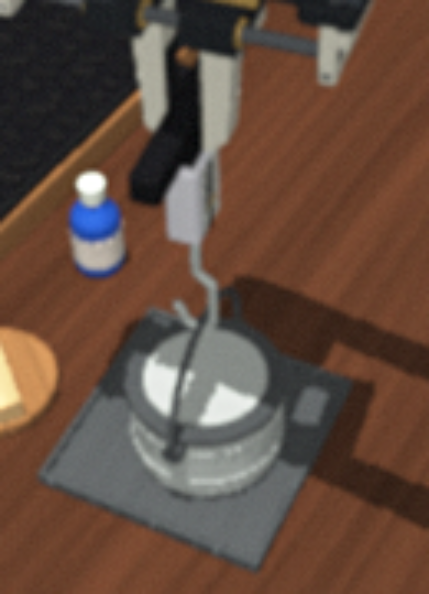

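Call:
{"fn": "carry_out", "kwargs": {"motion": [0,0.0015,0,0,0,0,-1,0,0.0015,0,0,0,0,-1,0,0.0015,0,0,0,0,-1,0,0.002,0,0,0,0,-1,0,0.002,0,0,0,0,-1]}}

```text
t: 24.75
tool_pos: [0.5272, 0.0868, 0.2884]
orientation: [-1.308, 1.045, -1.037]
force: [0.6, 0.5, -4.2]
opening: 0.0177
```

Call:
{"fn": "carry_out", "kwargs": {"motion": [0,0.002,0,0,0,0,-1,0,0.002,0,0,0,0,-1,0,0.002,0,0,0,0,-1,0,0.002,0,0,0,0,-1,0,0.002,0,0,0,0,-1]}}

```text
t: 25.25
tool_pos: [0.5276, 0.0869, 0.2785]
orientation: [-1.307, 1.044, -1.037]
force: [0.0, 1.3, -2.9]
opening: 0.0177
```

Call:
{"fn": "carry_out", "kwargs": {"motion": [0,0.0025,0,0,0,0,-1,0,0.003,0,0,0,0,-1,0,0.003,0,0,0,0,-1,0,0.003,0,0,0,0,-1,0,0.0025,0,0,0,0,-1]}}

```text
t: 25.75
tool_pos: [0.5285, 0.0869, 0.2648]
orientation: [-1.305, 1.041, -1.039]
force: [-0.3, 0.1, -1.6]
opening: 0.0179
```

Run:
```python
from h import *
p,Rm=st()
a=snap('side','side16.png')
cv2.imwrite('pics/z16.png',cv2.resize(a[160:320,250:380],None,fx=3.7,fy=3.7))
```

```text
t 25.75 pos [0.5285 0.0869 0.2648] hd 12.97 down [ 0.001  0.003 -1.   ] F [-0.25  0.08 -1.58] op 0.0179 q [ 0.07 -0.06  1.63  0.    1.57 -0.16]
```

View pics/z16.png

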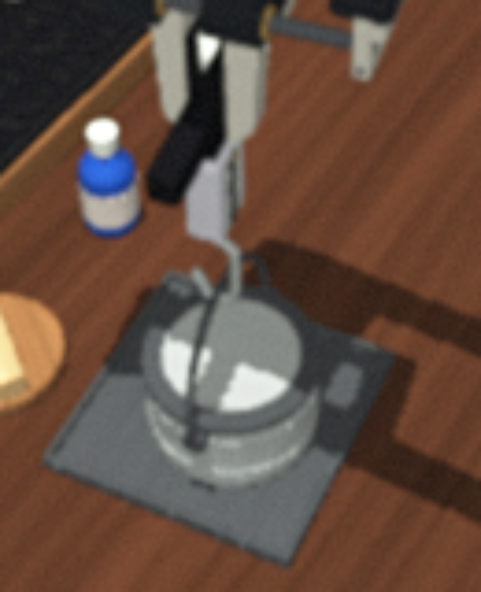

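Call:
{"fn": "carry_out", "kwargs": {"motion": [0,0.004,0,0,0,0,-1,0,0.005,0,0,0,0,-1,0,0.005,0,0,0,0,-1,0,0.005,0,0,0,0,-1,0,0.001,0,0,0,0,-1]}}

```text
t: 26.3
tool_pos: [0.5283, 0.0869, 0.2425]
orientation: [-1.305, 1.042, -1.039]
force: [-0.1, -0.2, -2.2]
opening: 0.0176
```

Run:
```python
from h import *
look('l17',(.5285,.0865),12.9,0,dz=.004)
```

```text
t 26.30 pos [0.5283 0.0869 0.2425] hd 12.97 down [ 0.     0.003 -1.   ] F [-0.11 -0.16 -2.23] op 0.0176 q [ 0.07 -0.05  1.66  0.    1.53 -0.16]
```

View pics/l17_side.png

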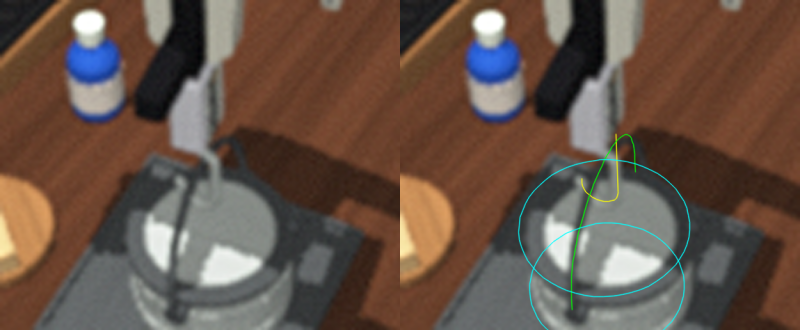

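Call:
{"fn": "carry_out", "kwargs": {"motion": [0,0,-0.004,0,0,0,-1,0,0,-0.006,0,0,0,-1,0,0,-0.006,0,0,0,-1,0,0,-0.006,0,0,0,-1,0,0,-0.006,0,0,0,-1]}}

```text
t: 26.9
tool_pos: [0.4996, 0.0802, 0.2439]
orientation: [-1.304, 1.04, -1.04]
force: [0.2, 0.6, -1.6]
opening: 0.0174
```

Run:
```python
from h import *
look('l18',(.5285,.0865),12.9,0,dz=.004)
```

```text
t 26.90 pos [0.4996 0.0802 0.2439] hd 12.98 down [ 0.002  0.003 -1.   ] F [ 0.23  0.59 -1.59] op 0.0174 q [ 0.06 -0.13  1.74  0.    1.53 -0.17]
```

View pics/l18_side.png

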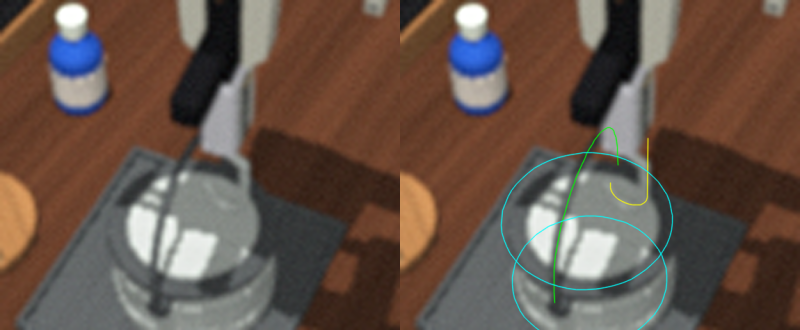

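Call:
{"fn": "carry_out", "kwargs": {"motion": [0,0,-0.007,0,0,0,-1,0,0,-0.007,0,0,0,-1,0,0,-0.007,0,0,0,-1,0,-0.002,-0.002,0,0,0,-1,0,-0.01,0,0,0,0,-1]}}

```text
t: 27.5
tool_pos: [0.4742, 0.0744, 0.2552]
orientation: [-1.306, 1.042, -1.039]
force: [0.1, 0.9, -2.2]
opening: 0.0178
```

Call:
{"fn": "carry_out", "kwargs": {"motion": [0,-0.02,0,0,0,0,-1,0,-0.03,0,0,0,0,-1,0,-0.03,0,0,0,0,-1,0,-0.03,0,0,0,0,-1,0,-0.015,0,0,0,0,-1]}}

```text
t: 28.0
tool_pos: [0.4734, 0.074, 0.387]
orientation: [-1.306, 1.043, -1.039]
force: [0.4, -0.5, -2.4]
opening: 0.0177
```

Run:
```python
from h import *
plan([((.5575,.3475,.39),-18.5,15)],-1)
a=snap('side','side19.png');cv2.imwrite('pics/z19.png',cv2.resize(a[100:340,220:400],None,fx=2.4,fy=2.4))
```

```text
t 28.00 pos [0.4734 0.074  0.387 ] hd 12.96 down [-0.001  0.003 -1.   ] F [ 0.4  -0.47 -2.38] op 0.0177 q [ 0.05 -0.21  1.55  0.    1.8  -0.18]
[-0.0165, -0.0001, 0.0096, 0, 2.1, -0.01, -1, -0.0168, -0.0002, 0.0089, 0, 2.1, -0.01, -1, -0.0172, -0.0002, 0.0083, 0, 2.1, -0.01, -1, -0.0175, -0.0002, 0.0077, 0, 2.1, -0.01, -1, -0.0177, -0.0002, 0.007, 0, 2.1, -0.01, -1]
[-0.018, -0.0002, 0.0064, 0, 2.1, -0.01, -1, -0.0182, -0.0002, 0.0057, 0, 2.1, -0.01, -1, -0.0184, -0.0002, 0.0051, 0, 2.1, -0.01, -1, -0.0186, -0.0002, 0.0044, 0, 2.1, -0.01, -1, -0.0187, -0.0002, 0.0037, 0, 2.1, -0.01, -1]
[-0.0188, -0.0002, 0.003, 0, 2.1, -0.01, -1, -0.0189, -0.0002, 0.0023, 0, 2.1, -0.01, -1, -0.019, -0.0002, 0.0016, 0, 2.1, -0.01, -1, -0.0191, -0.0002, 0.0009, 0, 2.1, -0.01, -1, -0.0191, -0.0002, 0.0002, 0, 2.1, -0.01, -1]
```

View pics/z19.png

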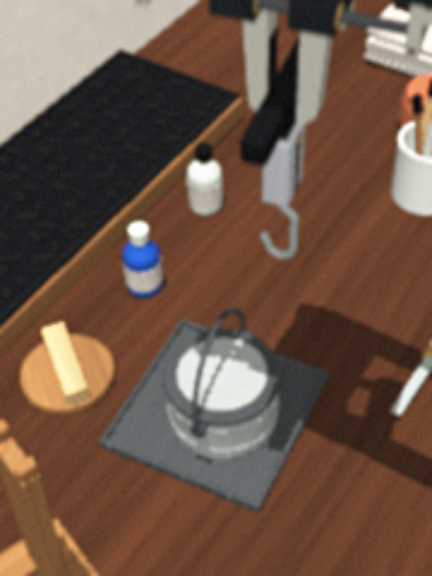

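Unhooked; the pail stands mid-tray (lid centre about (222,375) in the crop), bail upright. Now I'll carry the scale back.

Call:
{"fn": "carry_out", "kwargs": {"motion": [-0.009,0,0.005,0,1,0,-1,-0.0168,0,0.009,0,2.1,0,-1,-0.017,0,0.0083,0,2.1,0,-1,-0.0175,0,0.0077,0,2.1,0,-1,-0.0177,0,0.007,0,2.1,0,-1]}}

```text
t: 28.55
tool_pos: [0.4998, 0.1577, 0.3926]
orientation: [-1.226, 1.166, -1.172]
force: [0.7, -0.3, -2.2]
opening: 0.0174
```

Call:
{"fn": "carry_out", "kwargs": {"motion": [-0.018,0,0.0064,0,2.1,0,-1,-0.018,0,0.0057,0,2.1,0,-1,-0.0184,0,0.005,0,2.1,0,-1,-0.0186,0,0.0044,0,2.1,0,-1,-0.0187,0,0.0037,0,2.1,0,-1]}}

```text
t: 29.05
tool_pos: [0.528, 0.253, 0.3918]
orientation: [-1.134, 1.307, -1.311]
force: [-0.4, -0.7, -1.4]
opening: 0.0178
```

Call:
{"fn": "carry_out", "kwargs": {"motion": [-0.018,0,0.003,0,2.1,0,-1,-0.018,0,0.0023,0,2.1,0,-1,-0.015,0,0.0016,0,2.1,0,-1,-0.008,0,0.0009,0,1,0,-1,0,0,0,0,0,0,-1]}}

```text
t: 29.55
tool_pos: [0.5471, 0.3142, 0.3892]
orientation: [-1.066, 1.403, -1.405]
force: [0.2, 0.6, -1.1]
opening: 0.0176
```

Run:
```python
from h import *
plan([((.5583,.3473,.385),-18.5,5)],-1)
```

```text
t 29.55 pos [0.5471 0.3142 0.3892] hd -15.44 down [ 0.003  0.001 -1.   ] F [ 0.24  0.57 -1.1 ] op 0.0176 q [ 0.44  0.2   1.13 -0.    1.8   0.71]
[-0.007, 0.0009, 0.0004, -0.03, 0.61, -0.02, -1, -0.007, 0.0009, 0.0003, -0.03, 0.61, -0.02, -1, -0.007, 0.0009, 0.0003, -0.03, 0.61, -0.02, -1, -0.007, 0.0008, 0.0002, -0.03, 0.61, -0.02, -1, -0.007, 0.0008, 0.0001, -0.03, 0.61, -0.02, -1]
```

Call:
{"fn": "carry_out", "kwargs": {"motion": [-0.008,0,0.0004,-0.04,0.8,0,-1,-0.008,0,0.0003,-0.04,0.8,0,-1,-0.008,0,0.0003,-0.04,0.8,0,-1,-0.007,0,0.0002,-0.04,0.5,0,-1,-0.002,0,0,0,0,0,-1]}}

```text
t: 30.05
tool_pos: [0.5587, 0.3462, 0.3897]
orientation: [-1.036, 1.445, -1.443]
force: [0.5, 0.1, -0.6]
opening: 0.018
```

Run:
```python
from h import *
plan([((.5584,.3473,.385),-18.5,3)],-1)
```

```text
t 30.05 pos [0.5587 0.3462 0.3897] hd -18.60 down [ 0.001  0.002 -1.   ] F [ 0.45  0.11 -0.62] op 0.0180 q [0.48 0.28 1.04 0.   1.82 0.8 ]
[-0.0003, 0.0016, -0.0002, 0, -0.03, -0.04, -1, -0.0003, 0.0016, -0.0002, 0, -0.03, -0.04, -1, -0.0003, 0.0016, -0.0002, 0, -0.03, -0.04, -1, 0, 0, 0, 0, 0, 0, -1, 0, 0, 0, 0, 0, 0, -1]
```

Call:
{"fn": "carry_out", "kwargs": {"motion": [-0.001,0.008,0,0,0,0,-1,0,0.015,0,0,0,0,-1,0,0.015,0,0,0,0,-1,0,0.015,0,0,0,0,-1,0,0.015,0,0,0,0,-1]}}

```text
t: 30.55
tool_pos: [0.5602, 0.3478, 0.3205]
orientation: [-1.032, 1.442, -1.442]
force: [0.8, 0.2, -2.1]
opening: 0.0176
```

Run:
```python
from h import *
plan([((.5584,.3473,.235),-18.5,5)],-1)
a=snap('side','side20.png');cv2.imwrite('pics/z20.png',cv2.resize(a[200:400,120:300],None,fx=3,fy=3))
```

```text
t 30.55 pos [0.5602 0.3478 0.3205] hd -18.55 down [ 0.005  0.004 -1.   ] F [ 0.81  0.2  -2.1 ] op 0.0176 q [0.48 0.27 1.18 0.   1.68 0.8 ]
[0.0003, 0.0171, -0.0004, -0.04, -0.01, -0.06, -1, 0.0003, 0.0171, -0.0004, -0.04, -0.01, -0.06, -1, 0.0003, 0.0171, -0.0003, -0.04, -0.01, -0.06, -1, 0.0002, 0.0171, -0.0003, -0.04, -0.01, -0.06, -1, 0.0002, 0.0171, -0.0003, -0.04, -0.01, -0.06, -1]
```

View pics/z20.png

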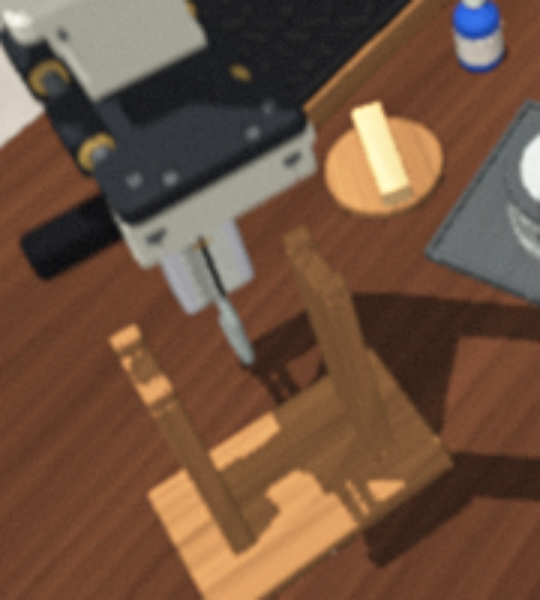

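Call:
{"fn": "carry_out", "kwargs": {"motion": [0.0003,0.016,-0.0004,-0.05,0,-0.08,-1,0.0003,0.016,-0.0004,-0.05,0,-0.08,-1,0.0003,0.016,-0.0004,-0.05,0,-0.08,-1,0.0002,0.016,-0.0003,-0.05,0,-0.08,-1,0,0.012,0,-0.05,0,-0.05,-1]}}

```text
t: 31.1
tool_pos: [0.5575, 0.3463, 0.2373]
orientation: [-1.044, 1.445, -1.445]
force: [0.2, -0.8, -1.8]
opening: 0.0177
```

Run:
```python
from h import *
plan([((.5584,.3473,.212),-18.5,10)],-1)
a=snap('side','side21.png');cv2.imwrite('pics/z21.png',cv2.resize(a[230:400,140:290],None,fx=3.5,fy=3.5))
```

```text
t 31.10 pos [0.5575 0.3463 0.2373] hd -18.56 down [-0.004 -0.003 -1.   ] F [ 0.25 -0.79 -1.82] op 0.0177 q [ 0.48  0.29  1.31 -0.    1.55  0.8 ]
[-0.0001, 0.0025, 0.0001, 0.02, -0.01, 0.02, -1, -0.0001, 0.0025, 0.0001, 0.02, -0.01, 0.02, -1, -0.0001, 0.0025, 0.0001, 0.02, -0.01, 0.02, -1, -0.0001, 0.0025, 0.0001, 0.02, -0.01, 0.02, -1, -0.0001, 0.0025, 0.0001, 0.02, -0.01, 0.02, -1]
[-0.0001, 0.0025, 0.0001, 0.02, -0.01, 0.02, -1, -0.0001, 0.0025, 0.0001, 0.02, -0.01, 0.02, -1, -0.0001, 0.0025, 0.0001, 0.02, -0.01, 0.02, -1, -0.0001, 0.0025, 0.0001, 0.02, -0.01, 0.02, -1, -0.0001, 0.0025, 0.0001, 0.02, -0.01, 0.02, -1]
```

View pics/z21.png

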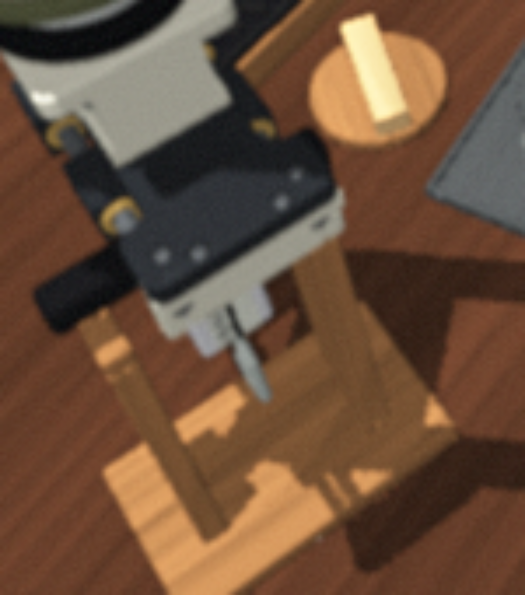

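Call:
{"fn": "carry_out", "kwargs": {"motion": [-0.0003,0.004,0.0002,0.05,0,0.05,-1,-0.0003,0.004,0.0002,0.05,0,0.05,-1,-0.0003,0.004,0.0002,0.05,0,0.05,-1,0,0.003,0,0,0,0,-1,0,0.001,0,0,0,0,-1]}}

```text
t: 31.65
tool_pos: [0.5582, 0.3468, 0.2185]
orientation: [-1.041, 1.444, -1.445]
force: [-1.3, -0.0, -1.8]
opening: 0.0176
```

Run:
```python
from h import *
plan([((.5584,.3473,.212),-18.5,5)],-1)
```

```text
t 31.65 pos [0.5582 0.3468 0.2185] hd -18.56 down [-0.002 -0.002 -1.   ] F [-1.28 -0.03 -1.78] op 0.0176 q [ 0.48  0.3   1.33 -0.    1.51  0.8 ]
[-0.0001, 0.0013, 0, 0.02, -0.01, 0.03, -1, -0.0001, 0.0013, 0, 0.02, -0.01, 0.03, -1, -0.0001, 0.0013, 0, 0.02, -0.01, 0.03, -1, -0.0001, 0.0013, 0, 0.02, -0.01, 0.03, -1, -0.0001, 0.0013, 0, 0.02, -0.01, 0.03, -1]
```

Call:
{"fn": "carry_out", "kwargs": {"motion": [0,0.0015,0,0,0,0,-1,0,0.0015,0,0,0,0,-1,0,0.0015,0,0,0,0,-1,0,0.0015,0,0,0,0,-1,0,0,0,0,0,0,-1]}}

```text
t: 32.15
tool_pos: [0.5586, 0.3471, 0.2132]
orientation: [-1.039, 1.443, -1.444]
force: [0.2, 1.0, -1.6]
opening: 0.0176
```

Run:
```python
from h import *
F=[]
for i in range(5):
    imaging.read_camera('side');F.append(robot.read_state()['force'])
print(np.mean(F,0)); st()
```

```text
[ 0.08902285 -0.04180966 -1.51164988]
t 32.40 pos [0.5588 0.3472 0.2136] hd -18.56 down [-0.    -0.001 -1.   ] F [-0.35  0.14 -1.56] op 0.0179 q [ 0.48  0.3   1.34 -0.    1.5   0.8 ]
```

Call:
{"fn": "carry_out", "kwargs": {"motion": [0,0.001,0,0,0,0,-1,0,0.001,0,0,0,0,-1,0,0.001,0,0,0,0,-1,0,0,0,0,0,0,-1,0,0,0,0,0,0,-1]}}

```text
t: 32.9
tool_pos: [0.559, 0.3473, 0.2114]
orientation: [-1.038, 1.443, -1.444]
force: [0.5, 0.6, -1.3]
opening: 0.0178
```

Run:
```python
from h import *
F=[]
for i in range(4):
    imaging.read_camera('side');F.append(robot.read_state()['force'])
print(np.mean(F,0)); st()
```

```text
[ 0.08491325 -0.2750546  -0.6944565 ]
t 33.10 pos [0.559  0.3473 0.2113] hd -18.56 down [ 0.001 -0.    -1.   ] F [-0.25  0.18 -1.2 ] op 0.0175 q [ 0.48  0.3   1.34 -0.    1.5   0.8 ]
```

Call:
{"fn": "carry_out", "kwargs": {"motion": [0,0.0008,0,0,0,0,-1,0,0,0,0,0,0,-1,0,0,0,0,0,0,-0.5,0,0,0,0,0,0,-0.3,0,0,0,0,0,0,-0.1]}}

```text
t: 33.6
tool_pos: [0.5593, 0.3474, 0.2114]
orientation: [-1.036, 1.442, -1.444]
force: [-1.4, 0.1, 0.0]
opening: 0.0347
```

Call:
{"fn": "carry_out", "kwargs": {"motion": [0,0,0,0,0,0,-0.1,0,0,0,0,0,0,-0.1,0,-0.005,0,0,0,0,-0.1,0,-0.01,0,0,0,0,-0.1,0,-0.015,0,0,0,0,-0.1]}}

```text
t: 34.1
tool_pos: [0.5581, 0.3468, 0.2404]
orientation: [-1.041, 1.444, -1.445]
force: [0.6, -0.9, 0.8]
opening: 0.0416
```

Call:
{"fn": "carry_out", "kwargs": {"motion": [0,-0.02,0,0,0,0,-0.1,0,-0.02,0,0,0,0,-0.1,0,-0.02,0,0,0,0,-0.1,0,-0.02,0,0,0,0,-0.1,0,-0.01,0,0,0,0,-0.1]}}

```text
t: 34.6
tool_pos: [0.5588, 0.3473, 0.3427]
orientation: [-1.034, 1.442, -1.444]
force: [-0.1, 0.7, 0.2]
opening: 0.0423
```

Run:
```python
from h import *
st()
a=snap('side','side22.png');b=snap('top','top22.png')
cv2.imwrite('pics/z22.png',cv2.resize(a[180:400,140:400],None,fx=3,fy=2.7))
cv2.imwrite('pics/z22t.png',cv2.resize(b[160:250,140:330],None,fx=4,fy=4))
```

```text
t 34.60 pos [0.5588 0.3473 0.3427] hd -18.56 down [ 0.004  0.001 -1.   ] F [-0.06  0.74  0.23] op 0.0423 q [ 0.48  0.27  1.14 -0.    1.73  0.8 ]
```

View pics/z22.png

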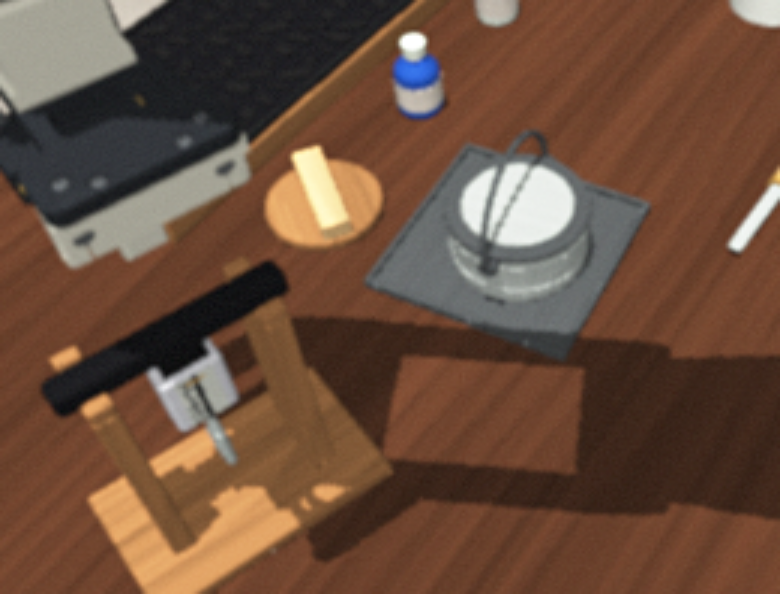

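View pics/z22t.png

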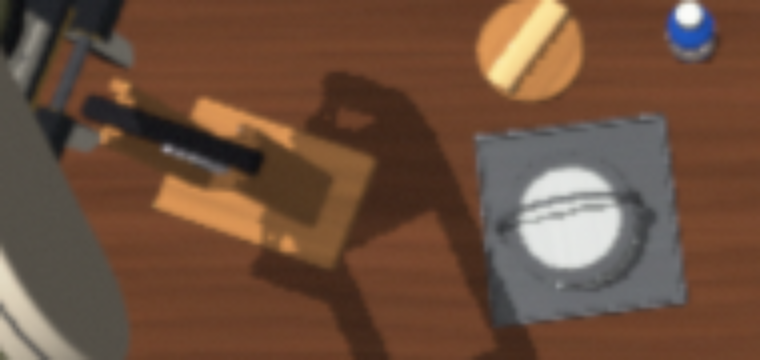

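Run:
```python
from h import *
print(atz('top',(576/4+140,221/4+160),.067), 'tray ~.528,.0865')
from meas import shift
for b in((150,275,245,345),): print(shift('pics/side0.png','pics/side22.png',b))
print(shift('pics/top0.png','pics/top22.png',(165,183,212,205)))
s=robot.read_state();print(s['t'],np.abs(s['dq']).max())
print(robot.close_job())
```

```text
[0.51669625 0.08104112 0.067     ] tray ~.528,.0865
(np.float32(-0.069517136), np.float32(0.27734566), 0.9052423238754272)
(np.float32(-0.15031433), np.float32(0.00082969666), 0.9575977921485901)
34.7 0.059631844695556324
the job is handed in; nothing more can be done
None
```

I weighed the pail, found it under 600 g, carried it on the scale to the refill tray, set it down, unhooked it and laid the scale back in its rest. The job was handed in at about 34.7 s; the hand-in reports no verdict.

- **Weighing:** the pail hung about 13 mm clear of the table, still, for 2.8 s. The force gave about 530–575 g, depending on the no-load value. The picture of the hook's stretch gave about 510–525 g and the tool's height about 570 g. These disagree by up to 60 g, but all are under 600 g.
- **Pail:** it stands upright in the tray with its bail up. The carry was aimed at the tray's centre. The last rough reading from the top camera puts the pail about 12 mm off centre in x and 5 mm in y, while the side view looks central.
- **Pail contact:** only the hook was brought to the pail, and I saw no tipping or contact with the lid.
- **Scale:** the bar lies across both notches, within 0.3 px of where it started in both views. The open gripper is clear above it.
- **Other things:** none of the bystanders were touched, as far as the pictures show.

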